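# Count the tester's selector four clicks up from its stop and shut the case

### The job

Get the portable tester ready for the next job and packed up: turn its selector knob anticlockwise until it comes up against its end stop, then clockwise by exactly four clicks, counting them by feel, and leave it resting in that click. Then shut the lid of the case fully, without disturbing the batteries, the stapler and the jar that stand near it.

Things in the scene. Friction and masses are not known exactly. Their poses are not given: they have to be found in the camera images.
- tester: Open black instrument case, 98 mm (x) by 152 mm (y), 30 mm high without its lid, on 6 mm rubber feet; it does not slide. Origin: underside of the case, 15 mm to -y of its middle; z up, x towards the lid's hinge, y along the case. Panel 25 mm, rim 30 mm above the origin. Red rocker beside the knob at x -28, y -37, 29 mm high: no part of this job. Test leads plug into the -y end.
- knob_top (a point): Centre of the top of the selector knob, on its upright axis, fixed to the case at x 6, y -15, z 38 mm. Round black knob, 24 mm across, 12.5 mm high, 25 mm free round it. Clicks lie 20 to 35 degrees apart: it resists with 0.2 to 0.8 Nm, then pulls ahead with some 0.2 Nm into the next; let go between two, it falls into the nearer. Stops end its turn: past 1 Nm nothing gives.
- knob_mark (a point): Outer end of the white pointer line on the knob's top, 10.5 mm from the axis, turning with the knob. It starts 2 to 5 clicks from the anticlockwise stop. The few figures printed on the panel do not match the clicks.
- tester_lid (a joint): Angle of the case's lid, rad: 0 shut, 2.2 to 2.45 at the start, 2.6 the most. The stiff hinge runs along y at x 52, z 30 mm of the case and holds the lid wherever it is left (about 0.1 Nm turns it). Open, the lid stands up behind the panel and leans away from it.
- lid_edge (a point): Middle of the lid's free edge, on its outer face. Shut, it lies 101 mm in front of the hinge and 16 mm above it; the shut lid's flat top is 47 mm above the case's underside. The lid is 152 mm long, 16 mm deep, and swings up and over from the far side of the case.
- battery_a: Loose red and white battery, 50 mm long, 15 mm thick, lying near the case; leave it. Origin under its middle.
- battery_b: Second such battery beside it; leave it.
- stapler: Blue desk stapler, 140 x 36 x 43 mm; leave it. Origin under its middle.
- clear_jar: Clear jar with a grey lid, 58 mm across, 98 mm high; leave it.

How it is judged:
By the outcome, as a careful person would: the job done as asked, in the order asked, and still so for the second after the job is handed in, with the robot touching nothing.
It also fails if it takes over 72 s, if anything falls off the work surface, if the arm or the gripper's body presses on something with over 40 N, if the wrist force passes 120 N, or if a joint passes its speed limit or range.

### The arm

A 7-joint arm with a two-finger parallel gripper is mounted at the origin on the work surface; the furniture and walls round the work are solid. World frame = base frame: x ahead of the robot, y to its left, z up, the work surface at z = 0. Lengths are in m, angles in rad, forces in N, time in s.
With the tool pointing down it reaches from about 0.4 to 0.85 m from the base axis. Payload 10.4 kg.
Tool frame: the origin (TCP) lies at the very end of the fingers, on their centre line; the grasp point (between the pads) lies 19 mm behind it; z points along the fingers, y is the line along which they close (so a half turn about z gives the same grasp; the last joint's range is limited). The gripper opens to 85 mm and grips with 20 to 120 N. Pads are 22 mm wide; open, the fingers measure 114 mm over their backs; the gripper's body (76 mm by 85 mm) begins 54 mm behind the grasp point. The pads swing forward as they close: fully open they stand 13 mm farther back than shut.
Start: joints at [-1.299, 0.332, -0.065, 1.46, 0.022, 1.35, -0.088], TCP at [0.182, 0.598, 0.191] pointing down, gripper open.
Joint ranges: [-2.6, 2.6], [-0.5, 2.12], [-1.47, 1.34], [0.16, 2.42], [-1.27, 4.41], [0.06, 2.06], [-2.6, 2.6]. Speed limits (rad/s): [2.22, 2.22, 2.79, 2.79, 3.14, 3.14, 3.14].

### API

Orientations are given as a unit quaternion [x, y, z, w].
In Python, from workcell import manip, vision, order gives the robot as it stands. The module is installed in compiled form; this text tells all that it offers.
- The arm moves only by the tool move_arm, never from a script. Its argument "motion" is a list of rows, each a list of 3 entries, a list of its own where there are three numbers: the shift along the tool's x, y, z scaled (see below), then the turn, a rotation vector about the tool's x, y, z scaled (see below), then the opening, from -1 (shut) to 1 (fully open). In form: [[[dx, dy, dz], [wx, wy, wz], hand], ...]. A call has 1 to 12 rows; each row shifts and turns the commanded pose from where the row before left it, along the tool's axes as they then stand; what a row does not reach is not made up. The controller multiplies each number of a shift by 0.75 m and each number of a turn by pi/4 rad. A row lasts 1/10 s, in which the tool goes at most 50 mm and 8.59 degrees, less where a joint would pass 70% of its speed; a pose out of reach is approached as far as the arm can. A call with a number of a shift or a turn outside -1 to 1 is refused whole. A call with a gripper value outside its range is refused whole. The fingers move at their own pace and stop on an object; "newtons" is the grip in N (left out, the last holds). Time passes only in rows, so rows that do not move let the fingers close. It gives the time, the measured TCP pose, the force, the opening and the grip force at its end, in the units of the state.
- manip.get_obs(): the state, without advancing time (a new reading comes with each control period).
- vision.camera(name): name is "scene" or "side" or "wrist"; returns a dict with "pixels" (420x560x3 uint8, red, green, blue), "fx", "fy", "cx", "cy" (pixels), "R" (3x3) and "t" (3): a world point X has camera coordinates R X + t. Camera axes: x right, y down, z forward; pixel columns grow to the right and rows downward; lengths in m; the calibration is good to about 2 mm. A picture is of the moment at which its call begins. There is no depth.
- order.hand_in(): hands the job in; it is judged then, once.
The state is a dict: "clock": time; "joint_pos": joint angles; "joint_velocities": joint speeds; "tau": joint torques, N m; "position": TCP position; "ee_rot": TCP orientation; "ft_force": force on the tool from outside, world axes, zero at the start; "torque": the same for the moment, N m; "grip_width": opening from 0.0 (shut) to 1.0 (fully open); "grasp_force": force on a finger pad.
Only numpy, scipy, OpenCV 4.12 (cv2) and the standard library are available. Lean on these libraries where they do the work, as an engineer would, in place of code of your own. Each camera call takes 0.05 s, during which the arm holds its last target. There are 200 camera calls.

## Working session

There is one attempt and no reset: what is moved stays moved. The work goes in short steps, Python scripts to look and compute and a tool call to move; the robot and the scene stay as the last step left them, time stands still between calls to the robot, and variables do not carry over. Pictures are saved under pics/ and viewed, at most 10 in all, crops included, and the job is handed in when it is done.

Besides the shell and the picture viewer there is one more tool, called after "Emit:" by a JSON object that holds its "name" and its "arguments". move_arm: Moves the arm, as the interface text tells. Its arguments: {"type":"object","properties":{"motion":{"type":"array"},"newtons":{"type":"number"}},"required":["motion"]}

```bash
mkdir -p pics; cat > h.py <<'E'
import numpy as np, cv2
from workcell import manip, vision, order
from scipy.spatial.transform import Rotation as Ro
def snap(n,f):
    c=vision.camera(n); cv2.imwrite(f'pics/{f}.png',cv2.cvtColor(c['pixels'],cv2.COLOR_RGB2BGR))
    np.savez(f'pics/{f}.npz',**c); return c
def load(f): return dict(np.load(f'pics/{f}.npz'))
def ray(c,u,v):
    d=c['R'].T@np.array([(u-c['cx'])/c['fx'],(v-c['cy'])/c['fy'],1]); return -c['R'].T@c['t'],d/np.linalg.norm(d)
def onz(c,u,v,z):
    o,d=ray(c,u,v); return o+d*(z-o[2])/d[2]
def two(c1,p1,c2,p2):
    o1,d1=ray(c1,*p1);o2,d2=ray(c2,*p2)
    s=np.linalg.lstsq(np.c_[d1,-d2],o2-o1,rcond=None)[0]
    a,b=o1+s[0]*d1,o2+s[1]*d2; return (a+b)/2,np.linalg.norm(a-b)
def proj(c,X):
    p=c['R']@np.array(X)+c['t']; return p[0]/p[2]*c['fx']+c['cx'],p[1]/p[2]*c['fy']+c['cy']
E
python3 - <<'E'
from h import *
for n in('scene','side','wrist'):
    c=snap(n,n+'0'); print(n,-c['R'].T@c['t'],c['R'][2])
o=manip.get_obs(); print(o)
a=cv2.imread('pics/scene0.png');b=cv2.imread('pics/side0.png')
E
```

```text
scene [-0.03715033 -0.76115167  0.4071445 ] [ 0.55307008  0.7403704  -0.38205386]
side [ 0.21041512 -0.80531356  0.55436373] [ 0.2667868   0.7841958  -0.56023366]
wrist [0.10343245 0.62200435 0.37301811] [ 0.30515274 -0.09322412 -0.94772943]
{'clock': 0.15, 'joint_pos': array([-1.29864199,  0.33270496, -0.06469888,  1.46073219,  0.0215855 ,
        1.34986565, -0.08848487]), 'joint_velocities': array([-0.00087765, -0.00197576, -0.00046583, -0.00158815, -0.00020402,
       -0.00029625,  0.00166532]), 'tau': array([-4.76949281e-04, -6.25824523e+01,  4.83121269e-02, -3.91852140e+01,
        1.61863770e-02,  7.29053572e-03, -4.66695815e-05]), 'position': array([0.1814722 , 0.59775408, 0.19082002]), 'ee_rot': array([ 1.46830644e-01,  9.89161516e-01, -5.04218494e-04, -6.05670160e-05]), 'ft_force': array([ 0.70531546, -0.07987737, -0.37779011]), 'torque': array([ 0.00209488, -0.04975816, -0.00177223]), 'grasp_force': 0.0, 'grip_width': 1.001367709366085}
```

View pics/scene0.png

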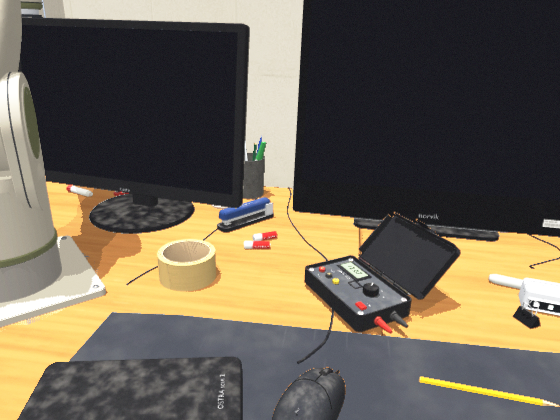

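View pics/side0.png

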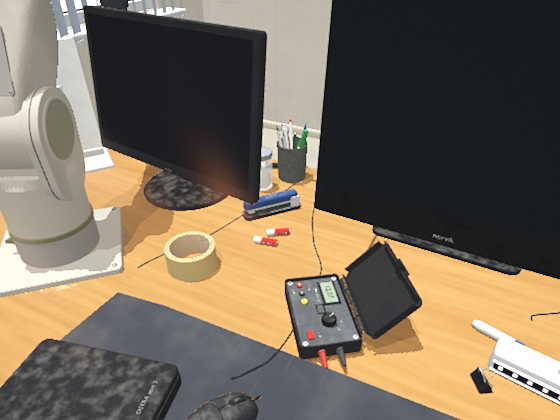

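View pics/wrist0.png

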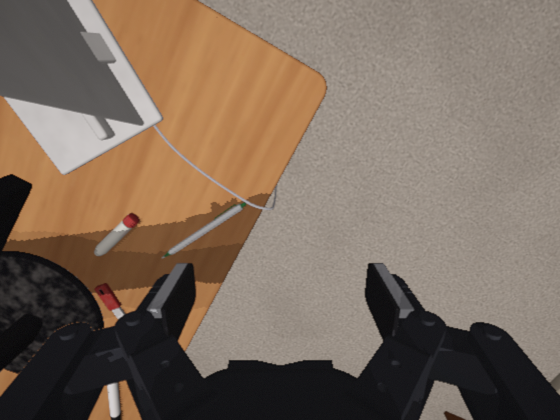

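The scene view shows the tester with its knob at about (371,289), the batteries at (257,240) and the stapler at (246,213). In the side view the knob is at (329,319), the batteries at (270,236), the stapler at (272,204) and the jar at (263,168). The wrist view shows only the desk corner behind the left monitor.

```bash
python3 - <<'E'
from h import *
s,d=load('scene0'),load('side0')
for n,p,q in [('knob',(371,289),(329,318)),('red rocker',(361,306),(310,335)),('case near corner -y-x',(357,326),(299,355)),('lid top L',(391,216),(380,246)),('lid top R',(458,251),(419,300)),
 ('jack yellow',(336,281),(304,301)),('monL bottom R corner',(243,206),(258,194)),('monL top R',(249,26),(264,36)),('monL top L',(18,18),(86,10)),('monR botL',(293,213),(316,206)),('batt a',(257,245),(265,240)),('batt b',(265,237),(278,231)),('stapler',(246,213),(272,204)),('monR foot',(427,229),(445,247))]:
    P,e=two(s,p,d,q); print(n,P.round(4),round(e,4))
for n,q in [('monLbaseR',(232,180)),('monLbaseL',(145,190)),('monLbasefront',(187,206)),('monR foot L',(375,232)),('monR foot R',(518,268))]: print(n,onz(d,*q,0).round(3))
for n in ('scene0','side0'):
    im=cv2.imread(f'pics/{n}.png'); x,y=(300,205) if n=='scene0' else (275,235)
    cr=cv2.resize(im[y:y+130,x:x+165],None,fx=4,fy=4,interpolation=cv2.INTER_CUBIC)[:, :660]
    cv2.imwrite(f'pics/{n}_c.png',cr)
a,b=cv2.imread('pics/scene0_c.png'),cv2.imread('pics/side0_c.png')
E
```

```text
knob [ 0.4287 -0.3774  0.0366] 0.0007
red rocker [ 0.3896 -0.3955  0.0316] 0.0004
case near corner -y-x [ 0.3647 -0.4145  0.0187] 0.0012
lid top L [ 0.5493 -0.3043  0.0988] 0.0037
lid top R [ 0.5436 -0.4362  0.0942] 0.0031
jack yellow [ 0.4062 -0.3256  0.0316] 0.0005
monL bottom R corner [ 0.412  -0.0368  0.0639] 0.0157
monL top R [ 0.4262 -0.0462  0.3933] 0.0035
monL top L [0.1255 0.3253 0.3939] 0.0059
monR botL [ 0.5454 -0.0375  0.0126] 0.0044
batt a [ 0.4009 -0.1117  0.0047] 0.0015
batt b [ 0.4377 -0.0857  0.0013] 0.0018
stapler [0.4499 0.0017 0.0174] 0.0033
monR foot [ 0.7455 -0.2469  0.0027] 0.0003
monLbaseR [0.393 0.167 0.   ]
monLbaseL [0.177 0.186 0.   ]
monLbasefront [0.265 0.079 0.   ]
monR foot L [ 0.636 -0.152  0.   ]
monR foot R [ 0.843 -0.344  0.   ]
```

View pics/side0_c.png

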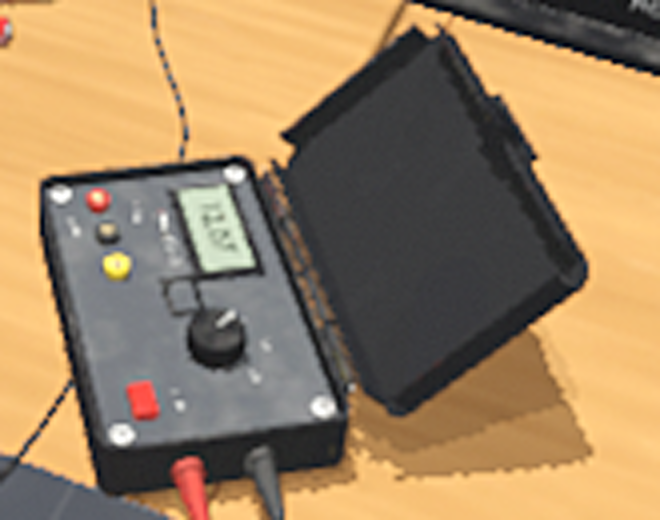

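View pics/scene0_c.png

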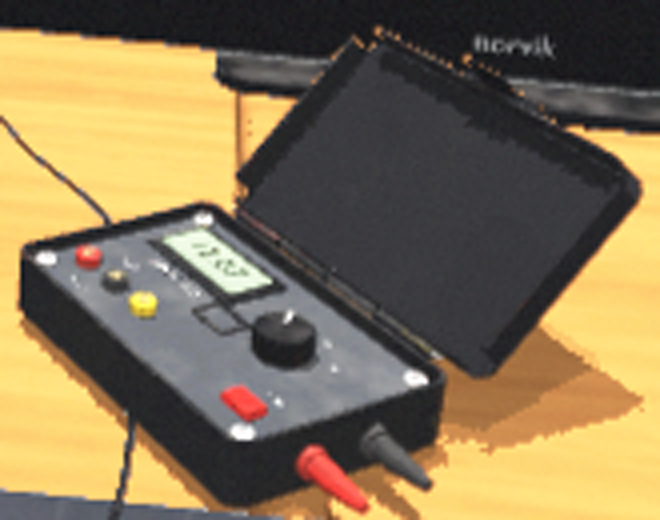

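The crops show the knob, its white mark, four panel screws, the display and the open lid. I'll fit the case pose from the screws, the rocker and the knob.

```bash
python3 - <<'E'
from h import *
s,d=load('scene0'),load('side0')
S=lambda u,v:(300+u/4-.4,205+v/4-.4); D=lambda u,v:(275+u/4-.4,235+v/4-.4)
P={}
for n,p,q in [('s-x+y',(46,258),(61,193)),('s+x+y',(203,218),(235,173)),('s-x-y',(243,431),(120,433)),('s+x-y',(414,377),(322,405)),
 ('knobtop',(284,321),(217,325)),('mark',(289,313),(231,316)),('rocker',(245,402),(143,399)),('lidL',(378,42),(437,40)),('lidR',(634,186),(585,270)),('latch',(520,100),(515,130)),('lidRbase',(485,372),(400,412)),('yellow',(144,303),(117,264))]:
    P[n],e=two(s,S(*p),d,D(*q)); print(n,P[n].round(4),round(e,4))
c=sum(P[k] for k in P if k[0]=='s')/4; print('mid',c)
a=P['s-x+y']+P['s+x+y']-P['s-x-y']-P['s+x-y']; b=P['s+x+y']+P['s+x-y']-P['s-x+y']-P['s-x-y']
print('yaw',np.degrees([np.arctan2(-a[0],a[1]),np.arctan2(b[1],b[0])]),np.linalg.norm(a)/2,np.linalg.norm(b)/2)
y=np.arctan2(-a[0],a[1])
R=np.array([[np.cos(y),-np.sin(y)],[np.sin(y),np.cos(y)]])
k=c[:2]+R@np.array([.006,-.030]); print('knob from screws',k, 'az,r',np.degrees(np.arctan2(k[1],k[0])),np.hypot(*k))
for n in P: print(n,(R.T@(P[n][:2]-c[:2])+[0,.015]).round(4))
E
```

```text
s-x+y [ 0.3985 -0.2749  0.0304] 0.0004
s+x+y [ 0.476  -0.2871  0.0307] 0.0008
s-x-y [ 0.3761 -0.4075  0.033 ] 0.0003
s+x-y [ 0.4543 -0.4183  0.0316] 0.0005
knobtop [ 0.4273 -0.3778  0.0436] 0.0012
mark [ 0.4352 -0.3734  0.0419] 0.0017
rocker [ 0.3904 -0.3946  0.0321] 0.0001
lidL [ 0.5572 -0.3038  0.0989] 0.0026
lidR [ 0.5457 -0.4369  0.0922] 0.0004
latch [ 0.5527 -0.3761  0.1044] 0.0053
lidRbase [ 0.4822 -0.429   0.0293] 0.0005
yellow [ 0.406  -0.325   0.0323] 0.0001
mid [ 0.4262273  -0.34694186  0.03142657]
yaw [-9.49321743 -8.4112909 ] 0.13368570067493654 0.07868353802358573
knob from screws [ 0.4271972 -0.3775206] az,r -41.46751685869734 0.5701045993914109
s-x+y [-0.0392  0.0815]
s+x+y [0.0392 0.0822]
s-x-y [-0.0395 -0.053 ]
s+x-y [ 0.0395 -0.0507]
knobtop [ 0.0062 -0.0152]
mark [ 0.0132 -0.0096]
rocker [-0.0275 -0.0379]
lidL [0.1221 0.0792]
lidR [ 0.1327 -0.054 ]
latch [0.1295 0.0071]
lidRbase [ 0.0687 -0.0567]
yellow [-0.0236  0.0333]
```

Emit:
{"name": "move_arm", "arguments": {"motion": [[[0,0,-0.066],[0,0,0],-1],[[0,0,-0.066],[0,0,0],-1],[[0,0,-0.066],[0,0,0],-1],[[0,0,-0.066],[0,0,0],-1],[[0,0,-0.066],[0,0,0],-1],[[0,0,-0.03],[0,0,0],-1],[[0,0,0],[0,0,0],-1]], "newtons": 60}}

```text
clock: 0.85
position: [0.1817, 0.5986, 0.465]
ee_rot: [0.147, 0.989, 0.003, 0.0]
ft_force: [-0.1, -1.5, 0.6]
grip_width: 0.0
grasp_force: 0.0
```

Emit:
{"name": "move_arm", "arguments": {"motion": [[[0,-0.06,0],[0,0,0],-1],[[0,-0.06,0],[0,0,0],-1],[[0,-0.06,0],[0,0,0],-1],[[0,-0.06,0],[0,0,0],-1],[[0,-0.04,0],[0,0,0],-1],[[0,0,0],[0,0,0],-1],[[0,0,0],[0,0,0],-1]]}}

```text
clock: 1.55
position: [0.1205, 0.3967, 0.461]
ee_rot: [0.147, 0.989, 0.0, 0.0]
ft_force: [0.7, 0.4, -0.4]
grip_width: 0.006
grasp_force: 0.0
```

Emit:
{"name": "move_arm", "arguments": {"motion": [[[-0.065,-0.0038,0],[0,0,0.15],-1],[[-0.065,-0.0038,0],[0,0,0.15],-1],[[-0.065,-0.0038,0],[0,0,0.15],-1],[[-0.065,-0.0038,0],[0,0,0.15],-1],[[-0.065,-0.0038,0],[0,0,0.15],-1],[[-0.065,-0.0038,0],[0,0,0.15],-1],[[-0.065,-0.0038,0],[0,0,0.15],-1],[[-0.065,-0.0038,0],[0,0,0.15],-1],[[-0.065,-0.0038,0],[0,0,0.15],-1]]}}

```text
clock: 2.45
position: [0.4067, 0.0878, 0.46]
ee_rot: [0.629, 0.778, -0.001, 0.0]
ft_force: [1.2, 0.0, -0.2]
grip_width: -0.0
grasp_force: 0.0
```

```bash
python3 -c "
from h import *
o=manip.get_obs();print(o['position'],o['joint_pos'].round(3),o['ft_force'],Ro.from_quat(o['ee_rot']).as_matrix().round(3))"
```

```text
[0.40670752 0.08779861 0.46001156] [-0.852 -0.171  0.436  1.426  0.077  1.872 -0.188] [ 1.1919651   0.04722731 -0.21835033] [[-0.209  0.978 -0.002]
 [ 0.978  0.209 -0.002]
 [-0.002 -0.002 -1.   ]]
```

Emit:
{"name": "move_arm", "arguments": {"motion": [[[-0.065,-0.0038,0],[0,0,0.15],-1],[[-0.065,-0.0038,0],[0,0,0.15],-1],[[-0.065,-0.0038,0],[0,0,0.15],-1],[[-0.065,-0.0038,0],[0,0,0.15],-1],[[-0.065,-0.0038,0],[0,0,0.15],-1],[[-0.065,-0.0038,0],[0,0,0.15],-1],[[-0.065,-0.0038,0],[0,0,0.15],-1],[[-0.065,-0.0038,0],[0,0,0.15],0],[[0,0,0],[0,0,0],0],[[0,0,0],[0,0,0],0]]}}

```text
clock: 3.45
position: [0.3104, -0.2758, 0.4611]
ee_rot: [0.913, 0.409, -0.0, 0.0]
ft_force: [-0.1, 0.4, -0.8]
grip_width: 0.492
grasp_force: 0.0
```

```bash
python3 -c "
from h import *
o=manip.get_obs();print(o['position'],o['joint_pos'].round(3),o['ft_force'],o['torque'],o['grip_width'],Ro.from_quat(o['ee_rot']).as_matrix().round(3))"
```

```text
[ 0.31042302 -0.27577529  0.46111897] [-0.48  -0.31   0.803  1.44   0.236  1.912 -0.349] [-0.13310726  0.37827652 -0.83323066] [ 0.07143501 -0.03985458 -0.00074769] 0.4924369452825734 [[ 0.666  0.746 -0.001]
 [ 0.746 -0.666 -0.   ]
 [-0.001 -0.    -1.   ]]
```

Emit:
{"name": "move_arm", "arguments": {"motion": [[[0.0025,0.0258,0.05],[0,0,0],0],[[0,0.0258,0.05],[0,0,0],0],[[0,0.0258,0.05],[0,0,0],0],[[0,0.0258,0.05],[0,0,0],0],[[0,0.0258,0.05],[0,0,0],0],[[0,0.0258,0.05],[0,0,0],0],[[0,0.0258,0.05],[0,0,0],0],[[0,0.0258,0.05],[0,0,0],0],[[0,0,0],[0,0,0],0]]}}

```text
clock: 4.35
position: [0.4257, -0.3728, 0.1579]
ee_rot: [0.912, 0.411, -0.005, -0.004]
ft_force: [-0.3, 0.6, 1.0]
grip_width: 0.502
grasp_force: 0.0
```

Emit:
{"name": "move_arm", "arguments": {"motion": [[[0,0,0],[0,0,0.19],0],[[0,0,0],[0,0,0.19],0],[[0,0,0],[0,0,0.19],0],[[0,0,0],[0,0,0.19],0],[[0,0,0],[0,0,0.19],0],[[0,0,0],[0,0,0.19],0],[[0,0,0],[0,0,0.19],0],[[0,0,0],[0,0,0.19],0],[[0,0,0],[0,0,0.19],0],[[0,0,0],[0,0,0.19],0],[[0,0,0],[0,0,0.19],0],[[0,0,0],[0,0,0],0]]}}

```text
clock: 5.55
position: [0.4271, -0.3738, 0.1652]
ee_rot: [0.922, -0.388, -0.0, -0.0]
ft_force: [-0.7, 0.1, 1.0]
grip_width: 0.502
grasp_force: 0.0
```

```bash
python3 -c "
from h import *
w=snap('wrist','w1')
o=manip.get_obs();print(o['clock'],o['position'],o['joint_pos'].round(3),o['ft_force'],o['torque'],o['grip_width'],Ro.from_quat(o['ee_rot']).as_matrix().round(3))
print(proj(w,[.4272,-.3775,.044]),-w['R'].T@w['t'])"
```

```text
5.6 [ 0.4269201  -0.37395697  0.16518397] [-0.351  0.504  1.318  1.7   -0.501  1.337 -1.303] [0.47908828 0.22952643 0.36227146] [ 0.01719636  0.0044954  -0.04295875] 0.49926144801676825 [[ 0.703 -0.711 -0.001]
 [-0.711 -0.703  0.001]
 [-0.001  0.    -1.   ]]
(np.float64(282.76577784552154), np.float64(184.67316620974486)) [ 0.48527637 -0.4325033   0.34746532]
```

View pics/w1.png

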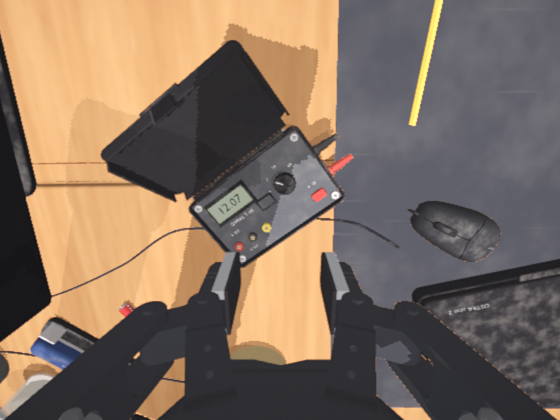

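Emit:
{"name": "move_arm", "arguments": {"motion": [[[0.0036,0.003,0.03],[0,0,0],0],[[0,0,0.04],[0,0,0],0],[[0,0,0.04],[0,0,0],0],[[0,0,0.03],[0,0,0],0],[[0,0,0],[0,0,0],0],[[0,0,0],[0,0,0],0]]}}

```text
clock: 6.2
position: [0.4267, -0.3783, 0.0607]
ee_rot: [0.922, -0.387, -0.0, -0.0]
ft_force: [0.6, -1.0, 1.1]
grip_width: 0.496
grasp_force: 0.0
```

Emit:
{"name": "move_arm", "arguments": {"motion": [[[0,-0.001,0.02],[0,0,0],0],[[0,0,0.015],[0,0,0],0],[[0,0,0],[0,0,0],0],[[0,0,0],[0,0,0],0]]}}

```text
clock: 6.6
position: [0.4268, -0.3777, 0.0338]
ee_rot: [0.922, -0.388, -0.0, -0.0]
ft_force: [0.4, -0.6, 0.3]
grip_width: 0.499
grasp_force: 0.0
```

```bash
cat > o.py <<'E'
from h import *
o=manip.get_obs();R=Ro.from_quat(o['ee_rot']).as_matrix()
print(o['clock'],o['position'].round(4),'F',o['ft_force'].round(1),'T',o['torque'].round(3),'w',round(o['grip_width'],3),'gf',round(o['grasp_force'],1),'yaw_y',np.degrees(np.arctan2(R[1,1],R[0,1])).round(2),'tilt',R[2].round(4),'j',o['joint_pos'].round(3),'tau7',o['tau'][4:].round(3))
E
python3 o.py
```

```text
6.6 [ 0.4268 -0.3777  0.0338] F [ 0.4 -0.6  0.3] T [-0.056  0.023 -0.008] w 0.499 gf 0.0 yaw_y -135.65 tilt [-1.e-03 -2.e-04 -1.e+00] j [-0.224  0.634  1.146  1.826 -0.645  1.117 -1.213] tau7 [-0.044 -0.019  0.039]
```

Close on the knob.

Emit:
{"name": "move_arm", "arguments": {"motion": [[[0,0,0],[0,0,0],-1],[[0,0,0],[0,0,0],-1],[[0,0,0],[0,0,0],-1],[[0,0,0],[0,0,0],-1],[[0,0,0],[0,0,0],-1]], "newtons": 100}}

```text
clock: 7.1
position: [0.427, -0.3777, 0.0338]
ee_rot: [0.922, -0.388, -0.0, -0.0]
ft_force: [-0.3, -0.1, -0.3]
grip_width: -0.002
grasp_force: 0.0
```

```bash
python3 o.py
```

```text
7.1 [ 0.427  -0.3777  0.0338] F [-0.3 -0.1 -0.3] T [-0.08  -0.015 -0.019] w -0.002 gf 0.0 yaw_y -135.66 tilt [-6.e-04 -5.e-04 -1.e+00] j [-0.224  0.634  1.146  1.826 -0.645  1.116 -1.213] tau7 [0.016 0.007 0.   ]
```

```bash
python3 - <<'E'
from h import *
out=[]
for n in ('scene','side'):
    c=snap(n,n+'2'); im=cv2.imread(f'pics/{n}2.png'); u,v=map(int,proj(c,[.427,-.3777,.05])); print(u,v)
    out.append(cv2.resize(im[v-70:v+70,u-65:u+65],None,fx=3,fy=3,interpolation=cv2.INTER_CUBIC))
cv2.imwrite('pics/c2.png',np.hstack(out))
E
```

```text
371 281
328 312
```

View pics/c2.png

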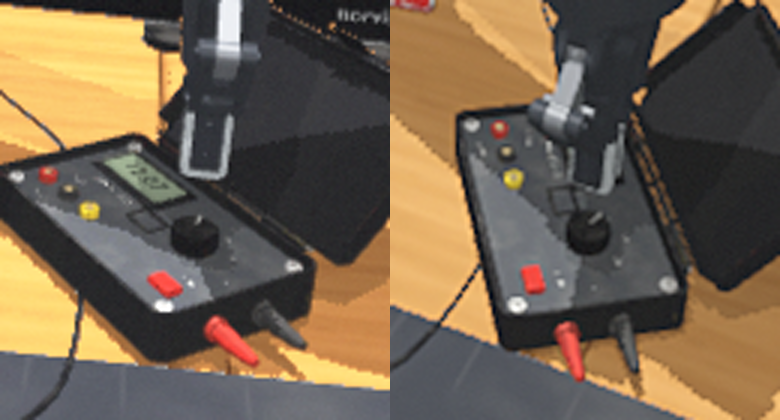

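The fingers are shut above and behind the knob, at scene (374,270) and side (333,305), not around it. I'll triangulate the tip to measure the offset.

```bash
python3 - <<'E'
from h import *
s,d=load('scene2'),load('side2')
print(two(s,(306+205/3,211+178/3),d,(263+210/3,242+192/3)))
print(two(s,(306+197/3,211+218/3),d,(263+198/3,242+216/3)))
print([proj(c,[.427,-.3777,.034]) for c in (s,d)])
s0,d0=load('scene0'),load('side0')
print(abs(s['R']-s0['R']).max(),abs(s['t']-s0['t']).max(),abs(d['R']-d0['R']).max(),abs(d['t']-d0['t']).max())
w=load('w1');print(two(s,(371,285.4),w,(284,183)), two(d,(329.,316.2),w,(284,183)))
E
```

```text
(array([ 0.43155997, -0.37908784,  0.06670289]), np.float64(0.0035762747586786103))
(array([ 0.42771564, -0.37818116,  0.04666739]), np.float64(0.0008175694210749039))
[(np.float64(370.0394851111389), np.float64(290.7092337743128)), (np.float64(328.10244517308496), np.float64(319.74677642199146))]
0.0 0.0 0.0 0.0
(array([ 0.42710938, -0.37904551,  0.04361362]), np.float64(0.0013347902021606207)) (array([ 0.42732913, -0.37949538,  0.04362603]), np.float64(0.0003864489740851524))
```

The visible fingertip is about 32 mm above the reported TCP, while its xy agrees. The knob's height is confirmed by three views, so the reported z needs correcting. I'll open, go lower in small steps while watching the force, and try the grasp again.

Emit:
{"name": "move_arm", "arguments": {"motion": [[[0,0,0],[0,0,0],0],[[0,0,0],[0,0,0],0],[[0,0,0],[0,0,0],0],[[0,0,0.012],[0,0,0],0],[[0,0,0.012],[0,0,0],0],[[0,0,0],[0,0,0],0]], "newtons": 30}}

```text
clock: 7.8
position: [0.4262, -0.3769, 0.0141]
ee_rot: [0.922, -0.388, -0.001, -0.001]
ft_force: [0.1, 0.2, 0.6]
grip_width: 0.502
grasp_force: 0.0
```

Emit:
{"name": "move_arm", "arguments": {"motion": [[[0,0,0.006],[0,0,0],0],[[0,0,0],[0,0,0],0],[[0,0,0],[0,0,0],0]]}}

```text
clock: 8.1
position: [0.4269, -0.3778, 0.0113]
ee_rot: [0.922, -0.388, -0.0, -0.0]
ft_force: [1.1, -0.2, 0.0]
grip_width: 0.501
grasp_force: 0.0
```

```bash
python3 o.py; python3 - <<'E'
from h import *
out=[]
for n in ('scene','side'):
    c=snap(n,n+'3'); im=cv2.imread(f'pics/{n}3.png'); u,v=map(int,proj(c,[.427,-.3777,.05])); print(u,v)
    out.append(cv2.resize(im[v-70:v+70,u-65:u+65],None,fx=3,fy=3,interpolation=cv2.INTER_CUBIC))
cv2.imwrite('pics/c3.png',np.hstack(out))
E
```

```text
8.1 [ 0.4269 -0.3778  0.0113] F [ 1.1 -0.2  0. ] T [ 0.004 -0.003  0.017] w 0.501 gf 0.0 yaw_y -135.67 tilt [-7.e-04 -2.e-04 -1.e+00] j [-0.201  0.66   1.113  1.841 -0.673  1.08  -1.196] tau7 [-0.005 -0.005  0.012]
371 281
328 312
```

View pics/c3.png

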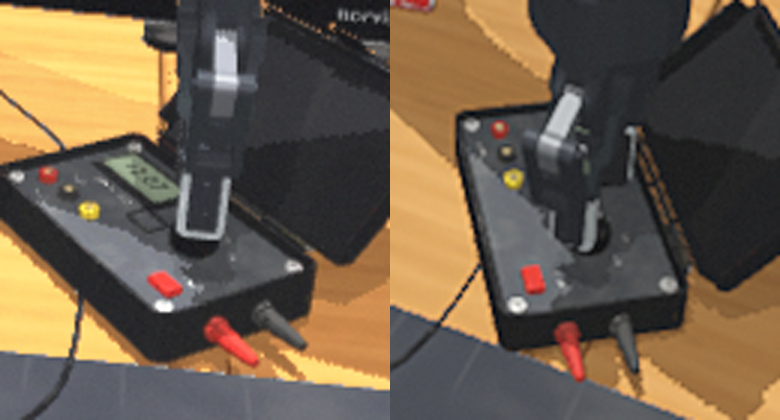

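The lowered near finger now covers the knob, with its tip at about scene (373.7,291.7) and side (326.3,323.7). I'll work out the tip height.

```bash
python3 - <<'E'
from h import *
s,d=load('scene3'),load('side3')
print(two(s,(306+203/3,211+242/3),d,(263+192/3,242+245/3)))
for z in (.03,.035,.04,.045,.05): 
  P=[.427-.021*.715,-.3777-.021*.7,z]; print(z,[np.round(proj(c,P),1) for c in (s,d)])
E
```

```text
(array([ 0.41861381, -0.39156994,  0.04275399]), np.float64(0.0001526235426663347))
0.03 [array([370.1, 300.8]), array([322.8, 330.7])]
0.035 [array([370.4, 297.9]), array([322.9, 328.5])]
0.04 [array([370.8, 295. ]), array([323.1, 326.3])]
0.045 [array([371.1, 292.1]), array([323.3, 324.1])]
0.05 [array([371.5, 289.1]), array([323.4, 321.8])]
```

Emit:
{"name": "move_arm", "arguments": {"motion": [[[0,0,0.006],[0,0,0],0],[[0,0,0.005],[0,0,0],0],[[0,0,0],[0,0,0],0],[[0,0,0],[0,0,0],0]]}}

```text
clock: 8.6
position: [0.4268, -0.3776, 0.0028]
ee_rot: [0.922, -0.388, -0.0, -0.0]
ft_force: [-0.6, -0.3, 0.2]
grip_width: 0.501
grasp_force: 0.0
```

Emit:
{"name": "move_arm", "arguments": {"motion": [[[0,0,0],[0,0,0],-1],[[0,0,0],[0,0,0],-1],[[0,0,0],[0,0,0],-1],[[0,0,0],[0,0,0],-1]], "newtons": 80}}

```text
clock: 9.0
position: [0.4274, -0.3786, 0.004]
ee_rot: [0.922, -0.388, 0.001, 0.0]
ft_force: [0.5, 0.6, 7.6]
grip_width: -0.002
grasp_force: 4.1
```

```bash
python3 o.py
```

```text
9.0 [ 0.4274 -0.3786  0.004 ] F [0.5 0.6 7.6] T [-0.134 -0.08  -0.024] w -0.002 gf 4.1 yaw_y -135.67 tilt [ 1.2e-03 -4.0e-04 -1.0e+00] j [-0.193  0.669  1.102  1.845 -0.684  1.067 -1.189] tau7 [-0.099  0.148  0.03 ]
```

Emit:
{"name": "move_arm", "arguments": {"motion": [[[0,0,0],[0,0,0],0],[[0,0,0],[0,0,0],0],[[0,0,0],[0,0,0],0],[[0,0,0.006],[0,0,0],0],[[0,0,0.006],[0,0,0],0],[[0,0,0],[0,0,0],0],[[0,0,0],[0,0,0],0]], "newtons": 30}}

```text
clock: 9.7
position: [0.4267, -0.3776, -0.0063]
ee_rot: [0.922, -0.388, -0.001, -0.0]
ft_force: [0.7, -0.3, 0.4]
grip_width: 0.5
grasp_force: 0.0
```

Emit:
{"name": "move_arm", "arguments": {"motion": [[[0,0,0],[0,0,0],-1],[[0,0,0],[0,0,0],-1],[[0,0,0],[0,0,0],-1],[[0,0,0],[0,0,0],-1]], "newtons": 80}}

```text
clock: 10.1
position: [0.4256, -0.3792, -0.0054]
ee_rot: [0.921, -0.389, -0.0, 0.001]
ft_force: [-4.3, -2.3, 5.5]
grip_width: 0.239
grasp_force: 78.8
```

```bash
python3 o.py
```

```text
10.1 [ 0.4256 -0.3792 -0.0054] F [-4.3 -2.3  5.5] T [-0.659  1.046 -0.072] w 0.239 gf 78.8 yaw_y -135.76 tilt [-2.0e-04  1.5e-03 -1.0e+00] j [-0.183  0.68   1.089  1.851 -0.694  1.052 -1.182] tau7 [-1.606  0.042  0.018]
```

Emit:
{"name": "move_arm", "arguments": {"motion": [[[0,0,0],[0,0,0],-0.2],[[0,0,0],[0,0,0],-0.2],[[0,0,0],[0,0,0],-0.2],[[0,0.003,0.004],[0,0,0],-0.2],[[0,0,0],[0,0,0],-0.2],[[0,0,0],[0,0,0],-0.2]]}}

```text
clock: 10.7
position: [0.4252, -0.3792, -0.0091]
ee_rot: [0.922, -0.388, -0.0, -0.0]
ft_force: [-0.6, -0.3, 0.4]
grip_width: 0.404
grasp_force: 0.0
```

Emit:
{"name": "move_arm", "arguments": {"motion": [[[0,0,0],[0,0,0],-1],[[0,0,0],[0,0,0],-1],[[0,0,0],[0,0,0],-1],[[0,0,0],[0,0,0],-1]], "newtons": 80}}

```text
clock: 11.1
position: [0.4255, -0.3792, -0.0086]
ee_rot: [0.922, -0.388, -0.0, -0.001]
ft_force: [-1.6, 2.7, 7.1]
grip_width: 0.245
grasp_force: 79.8
```

```bash
python3 o.py
```

```text
11.1 [ 0.4255 -0.3792 -0.0086] F [-1.6  2.7  7.1] T [ 0.51   0.29  -0.003] w 0.245 gf 79.8 yaw_y -135.65 tilt [-7.e-04 -9.e-04 -1.e+00] j [-0.177  0.683  1.083  1.852 -0.7    1.048 -1.176] tau7 [-0.079 -0.828 -0.004]
```

```bash
cat > t.py <<'E'
from h import *
o=manip.get_obs();R=Ro.from_quat(o['ee_rot']).as_matrix()
print(round(o['clock'],2),'yaw',np.degrees(np.arctan2(R[1,1],R[0,1])).round(2),'Tz',o['torque'][2].round(3),'F',o['ft_force'].round(1),o['position'].round(4),'gf',round(o['grasp_force']),'j37',o['joint_pos'][[2,6]].round(2))
E
python3 t.py
```

```text
11.1 yaw -135.65 Tz -0.003 F [-1.6  2.7  7.1] [ 0.4255 -0.3792 -0.0086] gf 80 j37 [ 1.08 -1.18]
```

Emit:
{"name": "move_arm", "arguments": {"motion": [[[0,0,0],[0,0,-0.09],-1],[[0,0,0],[0,0,0],-1]], "newtons": 100}}

```text
clock: 11.3
position: [0.4256, -0.379, -0.0085]
ee_rot: [0.935, -0.354, -0.0, -0.001]
ft_force: [-1.2, 2.9, 7.5]
grip_width: 0.233
grasp_force: 100.9
```

```bash
python3 t.py
```

```text
11.3 yaw -131.51 Tz -0.36 F [-1.2  2.9  7.5] [ 0.4256 -0.379  -0.0085] gf 101 j37 [ 1.07 -1.11]
```

Emit:
{"name": "move_arm", "arguments": {"motion": [[[0,0,0],[0,0,-0.09],-1],[[0,0,0],[0,0,0],-1]]}}

```text
clock: 11.5
position: [0.4255, -0.3791, -0.0085]
ee_rot: [0.947, -0.321, -0.0, -0.001]
ft_force: [-2.5, 3.0, 2.2]
grip_width: 0.229
grasp_force: 100.2
```

```bash
python3 t.py
```

```text
11.5 yaw -127.43 Tz -0.092 F [-2.5  3.   2.2] [ 0.4255 -0.3791 -0.0085] gf 100 j37 [ 1.05 -1.05]
```

Emit:
{"name": "move_arm", "arguments": {"motion": [[[0,0,0],[0,0,-0.09],-1],[[0,0,0],[0,0,0],-1]]}}

```text
clock: 11.7
position: [0.4255, -0.3792, -0.0085]
ee_rot: [0.958, -0.287, 0.0, -0.001]
ft_force: [-1.8, 2.9, 5.5]
grip_width: 0.235
grasp_force: 100.0
```

```bash
python3 t.py
```

```text
11.7 yaw -123.38 Tz -0.026 F [-1.8  2.9  5.5] [ 0.4255 -0.3792 -0.0085] gf 100 j37 [ 1.04 -0.99]
```

Emit:
{"name": "move_arm", "arguments": {"motion": [[[0,0,0],[0,0,-0.09],-1],[[0,0,0],[0,0,0],-1]]}}

```text
clock: 11.9
position: [0.4255, -0.3792, -0.0085]
ee_rot: [0.967, -0.253, 0.0, -0.001]
ft_force: [-1.0, 1.4, 9.2]
grip_width: 0.232
grasp_force: 102.1
```

```bash
python3 t.py
```

```text
11.9 yaw -119.32 Tz 0.097 F [-1.   1.4  9.2] [ 0.4255 -0.3792 -0.0085] gf 102 j37 [ 1.02 -0.93]
```

Emit:
{"name": "move_arm", "arguments": {"motion": [[[0,0,0],[0,0,-0.09],-1],[[0,0,0],[0,0,0],-1]]}}

```text
clock: 12.1
position: [0.4255, -0.3792, -0.0085]
ee_rot: [0.976, -0.219, -0.0, -0.001]
ft_force: [-0.4, 1.7, 9.7]
grip_width: 0.231
grasp_force: 102.2
```

```bash
python3 t.py
```

```text
12.1 yaw -115.27 Tz 0.233 F [-0.4  1.7  9.7] [ 0.4255 -0.3792 -0.0085] gf 102 j37 [ 1.01 -0.87]
```

Emit:
{"name": "move_arm", "arguments": {"motion": [[[0,0,0],[0,0,-0.09],-1],[[0,0,0],[0,0,0],-1]]}}

```text
clock: 12.3
position: [0.4255, -0.3792, -0.0085]
ee_rot: [0.983, -0.184, 0.0, -0.001]
ft_force: [-1.2, 2.1, 8.9]
grip_width: 0.24
grasp_force: 101.2
```

```bash
python3 t.py
```

```text
12.3 yaw -111.22 Tz 0.182 F [-1.2  2.1  8.9] [ 0.4255 -0.3792 -0.0085] gf 101 j37 [ 0.99 -0.81]
```

Emit:
{"name": "move_arm", "arguments": {"motion": [[[0,0,0],[0,0,-0.09],-1],[[0,0,0],[0,0,0],-1]]}}

```text
clock: 12.5
position: [0.4255, -0.3791, -0.0085]
ee_rot: [0.989, -0.15, 0.0, -0.001]
ft_force: [-1.0, 2.1, 7.0]
grip_width: 0.236
grasp_force: 100.3
```

```bash
python3 t.py
```

```text
12.5 yaw -107.21 Tz -0.265 F [-1.   2.1  7. ] [ 0.4255 -0.3791 -0.0085] gf 100 j37 [ 0.98 -0.75]
```

Emit:
{"name": "move_arm", "arguments": {"motion": [[[0,0,0],[0,0,-0.09],-1],[[0,0,0],[0,0,0],-1]]}}

```text
clock: 12.7
position: [0.4255, -0.3792, -0.0085]
ee_rot: [0.993, -0.114, 0.0, -0.001]
ft_force: [-0.7, 2.2, 8.5]
grip_width: 0.233
grasp_force: 102.2
```

```bash
python3 t.py
```

```text
12.7 yaw -103.15 Tz -0.135 F [-0.7  2.2  8.5] [ 0.4255 -0.3792 -0.0085] gf 102 j37 [ 0.96 -0.69]
```

Emit:
{"name": "move_arm", "arguments": {"motion": [[[0,0,0],[0,0,-0.09],-1],[[0,0,0],[0,0,0],-1]]}}

```text
clock: 12.9
position: [0.4255, -0.3792, -0.0085]
ee_rot: [0.997, -0.079, 0.0, -0.001]
ft_force: [-1.3, 2.5, 1.7]
grip_width: 0.232
grasp_force: 100.5
```

```bash
python3 t.py
```

```text
12.9 yaw -99.1 Tz -0.053 F [-1.3  2.5  1.7] [ 0.4255 -0.3792 -0.0085] gf 101 j37 [ 0.95 -0.63]
```

Emit:
{"name": "move_arm", "arguments": {"motion": [[[0,0,0],[0,0,-0.09],-1],[[0,0,0],[0,0,0],-1]]}}

```text
clock: 13.1
position: [0.4256, -0.3793, -0.0085]
ee_rot: [0.999, -0.044, 0.0, -0.001]
ft_force: [-0.4, 2.9, 7.6]
grip_width: 0.233
grasp_force: 100.6
```

```bash
python3 t.py
```

```text
13.1 yaw -95.04 Tz 0.099 F [-0.4  2.9  7.6] [ 0.4256 -0.3793 -0.0085] gf 101 j37 [ 0.93 -0.57]
```

Emit:
{"name": "move_arm", "arguments": {"motion": [[[0,0,0],[0,0,-0.09],-1],[[0,0,0],[0,0,0],-1]]}}

```text
clock: 13.3
position: [0.4255, -0.3793, -0.0085]
ee_rot: [1.0, -0.009, 0.0, -0.0]
ft_force: [-1.2, 1.3, 8.0]
grip_width: 0.232
grasp_force: 102.5
```

```bash
python3 t.py
```

```text
13.3 yaw -90.99 Tz 0.162 F [-1.2  1.3  8. ] [ 0.4255 -0.3793 -0.0085] gf 102 j37 [ 0.92 -0.51]
```

Emit:
{"name": "move_arm", "arguments": {"motion": [[[0,0,0],[0,0,-0.09],-1],[[0,0,0],[0,0,0],-1]]}}

```text
clock: 13.5
position: [0.4255, -0.3793, -0.0085]
ee_rot: [1.0, 0.027, 0.0, -0.0]
ft_force: [-2.7, 1.8, 3.1]
grip_width: 0.236
grasp_force: 99.6
```

```bash
python3 t.py
```

```text
13.5 yaw -86.95 Tz 0.251 F [-2.7  1.8  3.1] [ 0.4255 -0.3793 -0.0085] gf 100 j37 [ 0.9  -0.45]
```

Emit:
{"name": "move_arm", "arguments": {"motion": [[[0,0,0],[0,0,-0.09],-1],[[0,0,0],[0,0,0],-1]]}}

```text
clock: 13.7
position: [0.4255, -0.3792, -0.0085]
ee_rot: [0.998, 0.062, 0.0, -0.001]
ft_force: [-1.0, 2.6, 7.1]
grip_width: 0.236
grasp_force: 101.1
```

```bash
python3 t.py
```

```text
13.7 yaw -82.95 Tz -0.097 F [-1.   2.6  7.1] [ 0.4255 -0.3792 -0.0085] gf 101 j37 [ 0.89 -0.39]
```

Emit:
{"name": "move_arm", "arguments": {"motion": [[[0,0,0],[0,0,-0.09],-1],[[0,0,0],[0,0,0],-1]]}}

```text
clock: 13.9
position: [0.4255, -0.3793, -0.0085]
ee_rot: [0.995, 0.097, 0.0, -0.001]
ft_force: [-2.3, 1.8, 3.3]
grip_width: 0.233
grasp_force: 100.5
```

```bash
python3 t.py
```

```text
13.9 yaw -78.91 Tz -0.13 F [-2.3  1.8  3.3] [ 0.4255 -0.3793 -0.0085] gf 101 j37 [ 0.87 -0.33]
```

Emit:
{"name": "move_arm", "arguments": {"motion": [[[0,0,0],[0,0,-0.09],-1],[[0,0,0],[0,0,0],-1]]}}

```text
clock: 14.1
position: [0.4255, -0.3793, -0.0085]
ee_rot: [0.991, 0.132, 0.0, -0.0]
ft_force: [-1.4, 2.7, 7.6]
grip_width: 0.235
grasp_force: 100.4
```

```bash
python3 t.py
```

```text
14.1 yaw -74.86 Tz -0.103 F [-1.4  2.7  7.6] [ 0.4255 -0.3793 -0.0085] gf 100 j37 [ 0.85 -0.27]
```

Emit:
{"name": "move_arm", "arguments": {"motion": [[[0,0,0],[0,0,-0.09],-1],[[0,0,0],[0,0,0],-1]]}}

```text
clock: 14.3
position: [0.4255, -0.3793, -0.0085]
ee_rot: [0.986, 0.167, 0.0, -0.0]
ft_force: [-2.2, 0.9, 3.3]
grip_width: 0.232
grasp_force: 100.5
```

```bash
python3 t.py
```

```text
14.3 yaw -70.8 Tz 0.07 F [-2.2  0.9  3.3] [ 0.4255 -0.3793 -0.0085] gf 100 j37 [ 0.84 -0.21]
```

Emit:
{"name": "move_arm", "arguments": {"motion": [[[0,0,0],[0,0,-0.09],-1],[[0,0,0],[0,0,0],-1]]}}

```text
clock: 14.5
position: [0.4255, -0.3794, -0.0085]
ee_rot: [0.979, 0.202, 0.0, -0.0]
ft_force: [-1.2, 2.1, 9.8]
grip_width: 0.237
grasp_force: 102.3
```

```bash
python3 t.py
```

```text
14.5 yaw -66.74 Tz 0.145 F [-1.2  2.1  9.8] [ 0.4255 -0.3794 -0.0085] gf 102 j37 [ 0.82 -0.14]
```

Emit:
{"name": "move_arm", "arguments": {"motion": [[[0,0,0],[0,0,-0.09],-1],[[0,0,0],[0,0,0],-1]]}}

```text
clock: 14.7
position: [0.4255, -0.3794, -0.0085]
ee_rot: [0.972, 0.236, 0.0, -0.0]
ft_force: [-2.4, 1.4, 2.9]
grip_width: 0.237
grasp_force: 99.9
```

```bash
python3 t.py
```

```text
14.7 yaw -62.67 Tz 0.189 F [-2.4  1.4  2.9] [ 0.4255 -0.3794 -0.0085] gf 100 j37 [ 0.81 -0.08]
```

Emit:
{"name": "move_arm", "arguments": {"motion": [[[0,0,0],[0,0,-0.09],-1],[[0,0,0],[0,0,0],-1]]}}

```text
clock: 14.9
position: [0.4255, -0.3794, -0.0085]
ee_rot: [0.963, 0.27, 0.0, -0.0]
ft_force: [-1.9, 0.2, 5.3]
grip_width: 0.234
grasp_force: 101.1
```

```bash
python3 t.py
```

```text
14.9 yaw -58.63 Tz 0.122 F [-1.9  0.2  5.3] [ 0.4255 -0.3794 -0.0085] gf 101 j37 [ 0.79 -0.02]
```

Emit:
{"name": "move_arm", "arguments": {"motion": [[[0,0,0],[0,0,-0.09],-1],[[0,0,0],[0,0,0],-1]]}}

```text
clock: 15.1
position: [0.4255, -0.3793, -0.0085]
ee_rot: [0.953, 0.304, 0.0, -0.0]
ft_force: [-1.3, 2.4, 6.4]
grip_width: 0.237
grasp_force: 102.1
```

```bash
python3 t.py
```

```text
15.1 yaw -54.64 Tz -0.277 F [-1.3  2.4  6.4] [ 0.4255 -0.3793 -0.0085] gf 102 j37 [0.77 0.04]
```

Emit:
{"name": "move_arm", "arguments": {"motion": [[[0,0,0],[0,0,-0.09],-1],[[0,0,0],[0,0,0],-1]]}}

```text
clock: 15.3
position: [0.4256, -0.3793, -0.0085]
ee_rot: [0.941, 0.337, 0.0, -0.0]
ft_force: [-1.0, 2.7, 5.8]
grip_width: 0.236
grasp_force: 101.2
```

```bash
python3 t.py
```

```text
15.3 yaw -50.58 Tz -0.233 F [-1.   2.7  5.8] [ 0.4256 -0.3793 -0.0085] gf 101 j37 [0.76 0.1 ]
```

Three clicks so far, with detents at about -109.7, -83.8 and -57.6. I'll keep going.

Emit:
{"name": "move_arm", "arguments": {"motion": [[[0,0,0],[0,0,-0.09],-1],[[0,0,0],[0,0,0],-1]]}}

```text
clock: 15.5
position: [0.4256, -0.3794, -0.0085]
ee_rot: [0.929, 0.371, 0.0, -0.0]
ft_force: [-1.4, 3.1, 5.8]
grip_width: 0.229
grasp_force: 100.6
```

```bash
python3 t.py
```

```text
15.5 yaw -46.5 Tz 0.029 F [-1.4  3.1  5.8] [ 0.4256 -0.3794 -0.0085] gf 101 j37 [0.74 0.16]
```

Emit:
{"name": "move_arm", "arguments": {"motion": [[[0,0,0],[0,0,-0.09],-1],[[0,0,0],[0,0,0],-1]]}}

```text
clock: 15.7
position: [0.4255, -0.3794, -0.0085]
ee_rot: [0.915, 0.403, 0.0, -0.0]
ft_force: [-0.4, 1.3, 3.3]
grip_width: 0.231
grasp_force: 100.3
```

```bash
python3 t.py
```

```text
15.7 yaw -42.45 Tz 0.061 F [-0.4  1.3  3.3] [ 0.4255 -0.3794 -0.0085] gf 100 j37 [0.73 0.23]
```

Emit:
{"name": "move_arm", "arguments": {"motion": [[[0,0,0],[0,0,-0.09],-1],[[0,0,0],[0,0,0],-1]]}}

```text
clock: 15.9
position: [0.4256, -0.3794, -0.0085]
ee_rot: [0.9, 0.435, 0.0, -0.0]
ft_force: [-0.3, 1.3, 3.9]
grip_width: 0.232
grasp_force: 101.1
```

```bash
python3 t.py
```

```text
15.9 yaw -38.39 Tz 0.261 F [-0.3  1.3  3.9] [ 0.4256 -0.3794 -0.0085] gf 101 j37 [0.71 0.29]
```

Emit:
{"name": "move_arm", "arguments": {"motion": [[[0,0,0],[0,0,-0.09],-1],[[0,0,0],[0,0,0],-1]]}}

```text
clock: 16.1
position: [0.4255, -0.3794, -0.0085]
ee_rot: [0.884, 0.467, 0.0, -0.0]
ft_force: [-1.4, 1.7, 9.8]
grip_width: 0.235
grasp_force: 101.5
```

```bash
python3 t.py
```

```text
16.1 yaw -34.33 Tz 0.309 F [-1.4  1.7  9.8] [ 0.4255 -0.3794 -0.0085] gf 102 j37 [0.7  0.35]
```

Emit:
{"name": "move_arm", "arguments": {"motion": [[[0,0,0],[0,0,-0.09],-1],[[0,0,0],[0,0,0],-1]]}}

```text
clock: 16.3
position: [0.4256, -0.3794, -0.0085]
ee_rot: [0.868, 0.497, 0.001, -0.0]
ft_force: [-0.4, 2.6, 9.1]
grip_width: 0.232
grasp_force: 101.9
```

```bash
python3 t.py
```

```text
16.3 yaw -30.36 Tz -0.447 F [-0.4  2.6  9.1] [ 0.4256 -0.3794 -0.0085] gf 102 j37 [0.68 0.41]
```

Emit:
{"name": "move_arm", "arguments": {"motion": [[[0,0,0],[0,0,-0.09],-1],[[0,0,0],[0,0,0],-1]]}}

```text
clock: 16.5
position: [0.426, -0.3785, -0.0086]
ee_rot: [0.849, 0.528, 0.001, -0.001]
ft_force: [-12.6, -10.7, 10.8]
grip_width: 0.236
grasp_force: 104.0
```

```bash
python3 t.py
```

```text
16.5 yaw -26.28 Tz -0.425 F [-12.6 -10.7  10.8] [ 0.426  -0.3785 -0.0086] gf 104 j37 [0.66 0.47]
```

Emit:
{"name": "move_arm", "arguments": {"motion": [[[0,0,0],[0,0,0],-1],[[0,0,0],[0,0,0],-1]]}}

```text
clock: 16.7
position: [0.426, -0.3784, -0.0085]
ee_rot: [0.85, 0.527, 0.001, -0.001]
ft_force: [4.0, -0.7, 7.1]
grip_width: 0.235
grasp_force: 102.1
```

```bash
python3 t.py
```

```text
16.7 yaw -26.4 Tz 0.121 F [ 4.  -0.7  7.1] [ 0.426  -0.3784 -0.0085] gf 102 j37 [0.66 0.47]
```

Emit:
{"name": "move_arm", "arguments": {"motion": [[[0,0,0],[0,0,-0.05],-1],[[0,0,0],[0,0,0],-1]], "newtons": 120}}

```text
clock: 16.9
position: [0.425, -0.3807, -0.0083]
ee_rot: [0.839, 0.544, -0.0, 0.0]
ft_force: [8.0, 27.1, 9.0]
grip_width: 0.22
grasp_force: 130.3
```

```bash
python3 t.py
```

```text
16.9 yaw -24.14 Tz -0.11 F [ 8.  27.1  9. ] [ 0.425  -0.3807 -0.0083] gf 130 j37 [0.66 0.51]
```

Emit:
{"name": "move_arm", "arguments": {"motion": [[[0,0,0],[0,0,-0.05],-1],[[0,0,0],[0,0,0],-1]]}}

```text
clock: 17.1
position: [0.4256, -0.3796, -0.0086]
ee_rot: [0.828, 0.56, 0.0, 0.0]
ft_force: [-14.2, -22.2, 7.1]
grip_width: 0.224
grasp_force: 148.8
```

```bash
python3 t.py
```

```text
17.1 yaw -21.84 Tz -0.595 F [-14.2 -22.2   7.1] [ 0.4256 -0.3796 -0.0086] gf 149 j37 [0.65 0.54]
```

Emit:
{"name": "move_arm", "arguments": {"motion": [[[0,0,0],[0,0,0],-0.2],[[0,0,0],[0,0,0],-0.2],[[0,0,0],[0,0,0],-0.2],[[0,0,0],[0,0,0],-0.2]]}}

```text
clock: 17.5
position: [0.4252, -0.3792, -0.0091]
ee_rot: [0.828, 0.56, -0.0, -0.0]
ft_force: [-0.7, 0.0, -0.3]
grip_width: 0.398
grasp_force: 0.0
```

```bash
python3 t.py
```

```text
17.5 yaw -21.83 Tz 0.002 F [-0.7  0.  -0.3] [ 0.4252 -0.3792 -0.0091] gf 0 j37 [0.65 0.54]
```

Emit:
{"name": "move_arm", "arguments": {"motion": [[[0,0,0],[0,0,0],-1],[[0,0,0],[0,0,0],-1],[[0,0,0],[0,0,0],-1],[[0,0,0],[0,0,0],-1]]}}

```text
clock: 17.9
position: [0.4256, -0.3794, -0.0085]
ee_rot: [0.828, 0.561, 0.0, -0.0]
ft_force: [-1.3, 0.6, 6.3]
grip_width: 0.228
grasp_force: 119.5
```

```bash
python3 t.py
```

```text
17.9 yaw -21.82 Tz 0.008 F [-1.3  0.6  6.3] [ 0.4256 -0.3794 -0.0085] gf 120 j37 [0.65 0.54]
```

Emit:
{"name": "move_arm", "arguments": {"motion": [[[0,0,0],[0,0,-0.025],-1],[[0,0,0],[0,0,0],-1]]}}

```text
clock: 18.1
position: [0.4256, -0.3794, -0.0084]
ee_rot: [0.823, 0.569, 0.0, -0.0]
ft_force: [-1.7, 2.4, 6.0]
grip_width: 0.225
grasp_force: 119.8
```

```bash
python3 t.py
```

```text
18.1 yaw -20.7 Tz -0.458 F [-1.7  2.4  6. ] [ 0.4256 -0.3794 -0.0084] gf 120 j37 [0.64 0.56]
```

Emit:
{"name": "move_arm", "arguments": {"motion": [[[0,0,0],[0,0,-0.025],-1],[[0,0,0],[0,0,0],-1]]}}

```text
clock: 18.3
position: [0.4256, -0.3794, -0.0085]
ee_rot: [0.817, 0.576, 0.001, -0.0]
ft_force: [-1.4, 1.6, 5.4]
grip_width: 0.228
grasp_force: 119.7
```

```bash
python3 t.py
```

```text
18.3 yaw -19.62 Tz -0.867 F [-1.4  1.6  5.4] [ 0.4256 -0.3794 -0.0085] gf 120 j37 [0.64 0.58]
```

Emit:
{"name": "move_arm", "arguments": {"motion": [[[0,0,0],[0,0,-0.025],-1],[[0,0,0],[0,0,0],-1]]}}

```text
clock: 18.5
position: [0.4256, -0.3794, -0.0084]
ee_rot: [0.812, 0.584, 0.001, -0.0]
ft_force: [0.2, 2.5, 5.4]
grip_width: 0.224
grasp_force: 119.8
```

```bash
python3 t.py
```

```text
18.5 yaw -18.54 Tz -1.259 F [0.2 2.5 5.4] [ 0.4256 -0.3794 -0.0084] gf 120 j37 [0.64 0.6 ]
```

The stop is confirmed: torque climbs linearly past 1.2 Nm with no give. Next I turn clockwise and count the clicks.

Emit:
{"name": "move_arm", "arguments": {"motion": [[[0,0,0],[0,0,0.075],-1],[[0,0,0],[0,0,0],-1]]}}

```text
clock: 18.7
position: [0.4256, -0.3794, -0.0084]
ee_rot: [0.829, 0.56, 0.0, -0.0]
ft_force: [-2.2, 2.3, 4.9]
grip_width: 0.222
grasp_force: 121.3
```

```bash
python3 t.py
```

```text
18.7 yaw -21.93 Tz -0.025 F [-2.2  2.3  4.9] [ 0.4256 -0.3794 -0.0084] gf 121 j37 [0.65 0.54]
```

Emit:
{"name": "move_arm", "arguments": {"motion": [[[0,0,0],[0,0,0.09],-1],[[0,0,0],[0,0,0],-1]]}}

```text
clock: 18.9
position: [0.4256, -0.3794, -0.0084]
ee_rot: [0.848, 0.53, 0.0, -0.0]
ft_force: [-0.3, 1.3, 7.1]
grip_width: 0.23
grasp_force: 120.9
```

```bash
python3 t.py
```

```text
18.9 yaw -25.97 Tz 0.189 F [-0.3  1.3  7.1] [ 0.4256 -0.3794 -0.0084] gf 121 j37 [0.66 0.48]
```

Emit:
{"name": "move_arm", "arguments": {"motion": [[[0,0,0],[0,0,0.09],-1],[[0,0,0],[0,0,0],-1]]}}

```text
clock: 19.1
position: [0.4256, -0.3794, -0.0085]
ee_rot: [0.866, 0.5, 0.0, -0.0]
ft_force: [-1.5, 3.1, 10.2]
grip_width: 0.227
grasp_force: 122.4
```

```bash
python3 t.py
```

```text
19.1 yaw -30.04 Tz 0.02 F [-1.5  3.1 10.2] [ 0.4256 -0.3794 -0.0085] gf 122 j37 [0.68 0.42]
```

Emit:
{"name": "move_arm", "arguments": {"motion": [[[0,0,0],[0,0,0.09],-1],[[0,0,0],[0,0,0],-1]]}}

```text
clock: 19.3
position: [0.4256, -0.3794, -0.0084]
ee_rot: [0.883, 0.469, 0.0, -0.0]
ft_force: [-1.5, 2.7, 10.3]
grip_width: 0.227
grasp_force: 122.2
```

```bash
python3 t.py
```

```text
19.3 yaw -34.1 Tz -0.007 F [-1.5  2.7 10.3] [ 0.4256 -0.3794 -0.0084] gf 122 j37 [0.69 0.35]
```

Emit:
{"name": "move_arm", "arguments": {"motion": [[[0,0,0],[0,0,0.09],-1],[[0,0,0],[0,0,0],-1]]}}

```text
clock: 19.5
position: [0.4256, -0.3794, -0.0084]
ee_rot: [0.899, 0.437, 0.0, -0.0]
ft_force: [-0.2, 2.3, 8.0]
grip_width: 0.225
grasp_force: 122.0
```

```bash
python3 t.py
```

```text
19.5 yaw -38.16 Tz -0.102 F [-0.2  2.3  8. ] [ 0.4256 -0.3794 -0.0084] gf 122 j37 [0.71 0.29]
```

Emit:
{"name": "move_arm", "arguments": {"motion": [[[0,0,0],[0,0,0.09],-1],[[0,0,0],[0,0,0],-1]]}}

```text
clock: 19.7
position: [0.4256, -0.3793, -0.0084]
ee_rot: [0.914, 0.405, 0.0, -0.0]
ft_force: [-3.0, 3.4, 7.1]
grip_width: 0.224
grasp_force: 120.7
```

```bash
python3 t.py
```

```text
19.7 yaw -42.22 Tz -0.274 F [-3.   3.4  7.1] [ 0.4256 -0.3793 -0.0084] gf 121 j37 [0.73 0.23]
```

Emit:
{"name": "move_arm", "arguments": {"motion": [[[0,0,0],[0,0,0.09],-1],[[0,0,0],[0,0,0],-1]]}}

```text
clock: 19.9
position: [0.4255, -0.3793, -0.0085]
ee_rot: [0.928, 0.372, 0.0, -0.0]
ft_force: [-1.4, 0.5, 4.7]
grip_width: 0.231
grasp_force: 121.0
```

```bash
python3 t.py
```

```text
19.9 yaw -46.27 Tz -0.226 F [-1.4  0.5  4.7] [ 0.4255 -0.3793 -0.0085] gf 121 j37 [0.74 0.17]
```

Emit:
{"name": "move_arm", "arguments": {"motion": [[[0,0,0],[0,0,0.09],-1],[[0,0,0],[0,0,0],-1]]}}

```text
clock: 20.1
position: [0.4255, -0.3794, -0.0085]
ee_rot: [0.94, 0.34, 0.0, -0.0]
ft_force: [-2.0, 1.4, 7.3]
grip_width: 0.224
grasp_force: 122.2
```

```bash
python3 t.py
```

```text
20.1 yaw -50.26 Tz 0.342 F [-2.   1.4  7.3] [ 0.4255 -0.3794 -0.0085] gf 122 j37 [0.76 0.11]
```

Emit:
{"name": "move_arm", "arguments": {"motion": [[[0,0,0],[0,0,0.09],-1],[[0,0,0],[0,0,0],-1]]}}

```text
clock: 20.3
position: [0.4255, -0.3794, -0.0085]
ee_rot: [0.952, 0.306, 0.0, -0.0]
ft_force: [-1.2, 1.1, 6.8]
grip_width: 0.227
grasp_force: 122.2
```

```bash
python3 t.py
```

```text
20.3 yaw -54.33 Tz 0.192 F [-1.2  1.1  6.8] [ 0.4255 -0.3794 -0.0085] gf 122 j37 [0.77 0.04]
```

Click 1 came at about -48. I'll continue.

Emit:
{"name": "move_arm", "arguments": {"motion": [[[0,0,0],[0,0,0.09],-1],[[0,0,0],[0,0,0],-1]]}}

```text
clock: 20.5
position: [0.4255, -0.3794, -0.0085]
ee_rot: [0.962, 0.272, 0.0, -0.0]
ft_force: [-2.7, 1.5, 5.9]
grip_width: 0.224
grasp_force: 120.8
```

```bash
python3 t.py
```

```text
20.5 yaw -58.4 Tz 0.073 F [-2.7  1.5  5.9] [ 0.4255 -0.3794 -0.0085] gf 121 j37 [ 0.79 -0.02]
```

Emit:
{"name": "move_arm", "arguments": {"motion": [[[0,0,0],[0,0,0.09],-1],[[0,0,0],[0,0,0],-1]]}}

```text
clock: 20.7
position: [0.4255, -0.3793, -0.0085]
ee_rot: [0.971, 0.238, 0.0, -0.0]
ft_force: [-1.3, 2.4, 5.8]
grip_width: 0.224
grasp_force: 121.0
```

```bash
python3 t.py
```

```text
20.7 yaw -62.45 Tz -0.069 F [-1.3  2.4  5.8] [ 0.4255 -0.3793 -0.0085] gf 121 j37 [ 0.8  -0.08]
```

Emit:
{"name": "move_arm", "arguments": {"motion": [[[0,0,0],[0,0,0.09],-1],[[0,0,0],[0,0,0],-1]]}}

```text
clock: 20.9
position: [0.4255, -0.3793, -0.0084]
ee_rot: [0.979, 0.204, 0.0, -0.0]
ft_force: [-3.4, 2.4, 7.0]
grip_width: 0.223
grasp_force: 121.1
```

```bash
python3 t.py
```

```text
20.9 yaw -66.52 Tz -0.192 F [-3.4  2.4  7. ] [ 0.4255 -0.3793 -0.0084] gf 121 j37 [ 0.82 -0.14]
```

Emit:
{"name": "move_arm", "arguments": {"motion": [[[0,0,0],[0,0,0.09],-1],[[0,0,0],[0,0,0],-1]]}}

```text
clock: 21.1
position: [0.4255, -0.3793, -0.0084]
ee_rot: [0.986, 0.169, 0.0, -0.001]
ft_force: [-2.0, 2.1, 6.9]
grip_width: 0.231
grasp_force: 122.5
```

```bash
python3 t.py
```

```text
21.1 yaw -70.58 Tz -0.196 F [-2.   2.1  6.9] [ 0.4255 -0.3793 -0.0084] gf 122 j37 [ 0.84 -0.2 ]
```

Emit:
{"name": "move_arm", "arguments": {"motion": [[[0,0,0],[0,0,0.09],-1],[[0,0,0],[0,0,0],-1]]}}

```text
clock: 21.3
position: [0.4255, -0.3793, -0.0084]
ee_rot: [0.991, 0.134, 0.0, -0.0]
ft_force: [-3.0, 2.2, 8.3]
grip_width: 0.226
grasp_force: 122.5
```

```bash
python3 t.py
```

```text
21.3 yaw -74.58 Tz 0.054 F [-3.   2.2  8.3] [ 0.4255 -0.3793 -0.0084] gf 122 j37 [ 0.85 -0.26]
```

Emit:
{"name": "move_arm", "arguments": {"motion": [[[0,0,0],[0,0,0.09],-1],[[0,0,0],[0,0,0],-1]]}}

```text
clock: 21.5
position: [0.4255, -0.3793, -0.0085]
ee_rot: [0.995, 0.099, 0.0, -0.0]
ft_force: [-0.7, 2.9, 12.3]
grip_width: 0.227
grasp_force: 123.2
```

```bash
python3 t.py
```

```text
21.5 yaw -78.63 Tz 0.165 F [-0.7  2.9 12.3] [ 0.4255 -0.3793 -0.0085] gf 123 j37 [ 0.87 -0.33]
```

Emit:
{"name": "move_arm", "arguments": {"motion": [[[0,0,0],[0,0,0.09],-1],[[0,0,0],[0,0,0],-1]]}}

```text
clock: 21.7
position: [0.4255, -0.3793, -0.0084]
ee_rot: [0.998, 0.064, 0.0, -0.001]
ft_force: [-2.2, 3.0, 8.0]
grip_width: 0.228
grasp_force: 121.0
```

```bash
python3 t.py
```

```text
21.7 yaw -82.69 Tz 0.092 F [-2.2  3.   8. ] [ 0.4255 -0.3793 -0.0084] gf 121 j37 [ 0.88 -0.39]
```

Emit:
{"name": "move_arm", "arguments": {"motion": [[[0,0,0],[0,0,0.09],-1],[[0,0,0],[0,0,0],-1]]}}

```text
clock: 21.9
position: [0.4254, -0.3793, -0.0085]
ee_rot: [1.0, 0.028, 0.0, -0.001]
ft_force: [-2.9, 2.3, 5.9]
grip_width: 0.227
grasp_force: 122.4
```

```bash
python3 t.py
```

```text
21.9 yaw -86.75 Tz -0.022 F [-2.9  2.3  5.9] [ 0.4254 -0.3793 -0.0085] gf 122 j37 [ 0.9  -0.45]
```

Emit:
{"name": "move_arm", "arguments": {"motion": [[[0,0,0],[0,0,0.09],-1],[[0,0,0],[0,0,0],-1]]}}

```text
clock: 22.1
position: [0.4255, -0.3792, -0.0084]
ee_rot: [1.0, -0.007, 0.0, -0.001]
ft_force: [-2.7, 2.9, 6.4]
grip_width: 0.226
grasp_force: 122.5
```

```bash
python3 t.py
```

```text
22.1 yaw -90.81 Tz -0.015 F [-2.7  2.9  6.4] [ 0.4255 -0.3792 -0.0084] gf 122 j37 [ 0.91 -0.51]
```

Emit:
{"name": "move_arm", "arguments": {"motion": [[[0,0,0],[0,0,0.09],-1],[[0,0,0],[0,0,0],-1]]}}

```text
clock: 22.3
position: [0.4254, -0.3792, -0.0085]
ee_rot: [0.999, -0.042, 0.0, -0.001]
ft_force: [-3.4, 3.1, 4.6]
grip_width: 0.225
grasp_force: 121.1
```

```bash
python3 t.py
```

```text
22.3 yaw -94.87 Tz -0.265 F [-3.4  3.1  4.6] [ 0.4254 -0.3792 -0.0085] gf 121 j37 [ 0.93 -0.57]
```

Emit:
{"name": "move_arm", "arguments": {"motion": [[[0,0,0],[0,0,0.09],-1],[[0,0,0],[0,0,0],-1]]}}

```text
clock: 22.5
position: [0.4254, -0.3792, -0.0085]
ee_rot: [0.997, -0.078, 0.0, -0.001]
ft_force: [-1.7, 2.3, 9.9]
grip_width: 0.225
grasp_force: 123.0
```

```bash
python3 t.py
```

```text
22.5 yaw -98.91 Tz -0.168 F [-1.7  2.3  9.9] [ 0.4254 -0.3792 -0.0085] gf 123 j37 [ 0.95 -0.63]
```

Emit:
{"name": "move_arm", "arguments": {"motion": [[[0,0,0],[0,0,0.09],-1],[[0,0,0],[0,0,0],-1]]}}

```text
clock: 22.7
position: [0.4254, -0.3792, -0.0085]
ee_rot: [0.994, -0.112, -0.0, -0.001]
ft_force: [-2.0, 2.2, 10.9]
grip_width: 0.224
grasp_force: 121.7
```

```bash
python3 t.py
```

```text
22.7 yaw -102.91 Tz 0.151 F [-2.   2.2 10.9] [ 0.4254 -0.3792 -0.0085] gf 122 j37 [ 0.96 -0.69]
```

Click 2 came at about -74 and click 3 at about -100.5. I expect click 4 near -126.

Emit:
{"name": "move_arm", "arguments": {"motion": [[[0,0,0],[0,0,0.09],-1],[[0,0,0],[0,0,0],-1]]}}

```text
clock: 22.9
position: [0.4255, -0.3792, -0.0084]
ee_rot: [0.989, -0.148, -0.0, -0.001]
ft_force: [-2.3, 2.2, 11.5]
grip_width: 0.225
grasp_force: 122.4
```

```bash
python3 t.py
```

```text
22.9 yaw -106.98 Tz 0.228 F [-2.3  2.2 11.5] [ 0.4255 -0.3792 -0.0084] gf 122 j37 [ 0.98 -0.75]
```

Emit:
{"name": "move_arm", "arguments": {"motion": [[[0,0,0],[0,0,0.09],-1],[[0,0,0],[0,0,0],-1]]}}

```text
clock: 23.1
position: [0.4255, -0.3792, -0.0084]
ee_rot: [0.983, -0.183, -0.0, -0.001]
ft_force: [-2.2, 4.3, 5.3]
grip_width: 0.224
grasp_force: 121.2
```

```bash
python3 t.py
```

```text
23.1 yaw -111.04 Tz 0.015 F [-2.2  4.3  5.3] [ 0.4255 -0.3792 -0.0084] gf 121 j37 [ 0.99 -0.81]
```

Emit:
{"name": "move_arm", "arguments": {"motion": [[[0,0,0],[0,0,0.09],-1],[[0,0,0],[0,0,0],-1]]}}

```text
clock: 23.3
position: [0.4255, -0.3791, -0.0085]
ee_rot: [0.976, -0.217, -0.0, -0.001]
ft_force: [-1.9, 3.8, 11.7]
grip_width: 0.227
grasp_force: 123.7
```

```bash
python3 t.py
```

```text
23.3 yaw -115.1 Tz -0.05 F [-1.9  3.8 11.7] [ 0.4255 -0.3791 -0.0085] gf 124 j37 [ 1.01 -0.87]
```

Emit:
{"name": "move_arm", "arguments": {"motion": [[[0,0,0],[0,0,0.09],-1],[[0,0,0],[0,0,0],-1]]}}

```text
clock: 23.5
position: [0.4255, -0.3791, -0.0084]
ee_rot: [0.968, -0.252, -0.0, -0.001]
ft_force: [-3.0, 4.4, 5.9]
grip_width: 0.228
grasp_force: 122.2
```

```bash
python3 t.py
```

```text
23.5 yaw -119.15 Tz -0.183 F [-3.   4.4  5.9] [ 0.4255 -0.3791 -0.0084] gf 122 j37 [ 1.02 -0.93]
```

Emit:
{"name": "move_arm", "arguments": {"motion": [[[0,0,0],[0,0,0.09],-1],[[0,0,0],[0,0,0],-1]]}}

```text
clock: 23.7
position: [0.4255, -0.3791, -0.0084]
ee_rot: [0.958, -0.286, -0.0, -0.001]
ft_force: [-1.2, 3.1, 11.4]
grip_width: 0.223
grasp_force: 123.7
```

```bash
python3 t.py
```

```text
23.7 yaw -123.22 Tz -0.343 F [-1.2  3.1 11.4] [ 0.4255 -0.3791 -0.0084] gf 124 j37 [ 1.04 -0.99]
```

Emit:
{"name": "move_arm", "arguments": {"motion": [[[0,0,0],[0,0,0.07],-1],[[0,0,0],[0,0,0],-1]]}}

```text
clock: 23.9
position: [0.4255, -0.3792, -0.0084]
ee_rot: [0.95, -0.312, -0.0, -0.001]
ft_force: [-2.5, 3.0, 11.0]
grip_width: 0.231
grasp_force: 122.9
```

```bash
python3 t.py
```

```text
23.9 yaw -126.31 Tz 0.071 F [-2.5  3.  11. ] [ 0.4255 -0.3792 -0.0084] gf 123 j37 [ 1.05 -1.04]
```

Click 4 is reached, with torque close to zero in the detent. I'll release, lift and align the tool with the case axes.

Emit:
{"name": "move_arm", "arguments": {"motion": [[[0,0,0],[0,0,0],0],[[0,0,0],[0,0,0],0],[[0,0,0],[0,0,0],0],[[0,0,-0.03],[0,0,0],0],[[0,0,-0.06],[0,0,0],0],[[0,0,-0.06],[0,0,0],0],[[0,0,-0.06],[0,0,0],0],[[0,0,-0.04],[0,0,-0.152],-1],[[0,0,0],[0,0,-0.152],-1],[[0,0,0],[0,0,-0.152],-1],[[0,0,0],[0,0,-0.152],-1],[[0,0,0],[0,0,0],-1]], "newtons": 40}}

```text
clock: 25.1
position: [0.4253, -0.3794, 0.1787]
ee_rot: [0.997, -0.076, 0.0, -0.001]
ft_force: [-0.1, 0.7, -0.2]
grip_width: -0.002
grasp_force: 0.0
```

```bash
python3 o.py; python3 - <<'E'
from h import *
out=[]
for n in ('scene0','side0'):
    m=n[:-1]; c=snap(m,m+'4')
    for f in (n,m+'4'):
        im=cv2.imread(f'pics/{f}.png'); u,v=map(int,proj(c,[.427,-.3785,.044])); out.append(cv2.resize(im[v-25:v+25,u-30:u+70],(400,200),interpolation=cv2.INTER_CUBIC))
        g=cv2.cvtColor(im,cv2.COLOR_BGR2GRAY)[v-8:v+8,u-10:u+11].astype(float); w=np.clip(g-130,0,None); yy,xx=np.mgrid[:w.shape[0],:w.shape[1]]
        if w.sum()>0: 
            p=((w*xx).sum()/w.sum()+u-10,(w*yy).sum()/w.sum()+v-8); print(f,p,onz(c,*p,.044).round(4))
cv2.imwrite('pics/c4.png',np.vstack([np.hstack(out[:2]),np.hstack(out[2:])]))
E
```

```text
25.1 [ 0.4253 -0.3794  0.1787] F [-0.1  0.7 -0.2] T [ 0.014  0.031 -0.055] w -0.002 gf 0.0 yaw_y -98.75 tilt [ 4.0e-04 -1.3e-03 -1.0e+00] j [-0.266  0.388  1.161  1.674 -0.367  1.324 -0.764] tau7 [ 0.312 -0.073  1.96 ]
scene0 (np.float64(372.8311990686845), np.float64(283.39464493597205)) [ 0.433  -0.3764  0.044 ]
scene4 (np.float64(372.6533333333333), np.float64(284.3466666666667)) [ 0.4307 -0.3781  0.044 ]
side0 (np.float64(331.3699421965318), np.float64(312.39089595375725)) [ 0.4338 -0.3735  0.044 ]
side4 (np.float64(332.3888888888889), np.float64(314.0)) [ 0.4339 -0.3771  0.044 ]
```

View pics/c4.png

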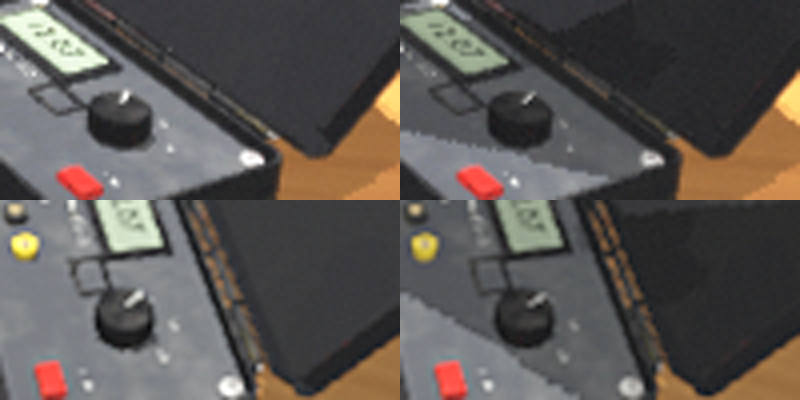

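The mark seems to have moved by about 20° against the start (left is before, right is now), though the shading differs. I'll measure its direction properly by rectifying each view onto the plane of the knob's top.

```bash
cat > mark.py <<'E'
from h import *
import sys
def top(f,cx=.427,cy=-.3785,half=.02,n=200):
    c=load(f); g=np.linspace(-half,half,n); X,Y=np.meshgrid(cx+g,cy-g)
    P=np.stack([X.ravel(),Y.ravel(),np.full(X.size,.044)]); q=c['R']@P+c['t'][:,None]
    u=(q[0]/q[2]*c['fx']+c['cx']).reshape(n,n).astype(np.float32); v=(q[1]/q[2]*c['fy']+c['cy']).reshape(n,n).astype(np.float32)
    im=cv2.remap(cv2.cvtColor(c['pixels'],cv2.COLOR_RGB2GRAY),u,v,cv2.INTER_CUBIC).astype(float)
    r=np.hypot(X-cx,Y-cy); k=im[r<.009]; lo,hi=np.percentile(k,30),im[r<.010].max(); w=np.where((im>lo+.45*(hi-lo))&(r<.0115),im-lo,0)
    nl,lab,st,cen=cv2.connectedComponentsWithStats((w>0).astype(np.uint8)); b=max(range(1,nl),key=lambda i:w[lab==i].sum())
    y,x=np.nonzero(lab==b); ww=w[y,x]; px,py=X[y,x],Y[y,x]; mx,my=np.average(px,weights=ww),np.average(py,weights=ww)
    C=np.cov(px,py,aweights=ww); e,V=np.linalg.eigh(C); d=V[:,1]
    if d@[mx-cx,my-cy]<0:d=-d
    print(f,'mark centroid rel mm',((mx-cx)*1e3).round(2),((my-cy)*1e3).round(2),'axis az',np.degrees(np.arctan2(d[1],d[0])).round(1),'elong',np.sqrt(e[1]/e[0]).round(2),int(lo),int(hi))
    return cv2.convertScaleAbs(im)
if __name__=='__main__':
    out=[top(f) for f in sys.argv[1:]]; cv2.imwrite('pics/mk.png',np.hstack(out))
E
python3 -c "from h import *; snap('wrist','wrist4')"; python3 mark.py scene0 side0 w1 scene4 side4 wrist4
```

```text
scene0 mark centroid rel mm 4.79 3.04 axis az 31.3 elong 3.79 71 255
side0 mark centroid rel mm 5.79 2.31 axis az 30.5 elong 3.13 69 226
w1 mark centroid rel mm 4.42 2.7 axis az 28.7 elong 3.93 56 210
scene4 mark centroid rel mm 4.94 1.33 axis az 20.6 elong 4.62 48 186
side4 mark centroid rel mm 6.82 1.08 axis az 16.8 elong 2.34 48 158
wrist4 mark centroid rel mm 5.17 1.44 axis az 16.7 elong 3.14 54 205
```

Emit:
{"name": "move_arm", "arguments": {"motion": [[[0,0,0],[0,0,0],0],[[0,0,0],[0,0,0],0],[[0,0,0],[0,0,0],0],[[0,0,0],[0,0,0],0]]}}

```text
clock: 25.65
position: [0.4253, -0.3794, 0.1784]
ee_rot: [0.997, -0.077, -0.0, -0.0]
ft_force: [-0.4, 0.3, -0.4]
grip_width: 0.494
grasp_force: 0.0
```

```bash
python3 -c "
from h import *
for n in('scene','side','wrist'): snap(n,n+'5')"; python3 mark.py scene3 side3 scene5 side5 wrist5
```

```text
scene3 mark centroid rel mm -4.52 0.04 axis az 92.0 elong 1.51 51 195
side3 mark centroid rel mm 1.3 -0.47 axis az 61.7 elong 3.76 41 144
scene5 mark centroid rel mm 4.96 1.32 axis az 20.6 elong 4.68 48 187
side5 mark centroid rel mm 6.82 1.07 axis az 16.5 elong 2.34 47 160
wrist5 mark centroid rel mm 5.21 1.44 axis az 17.0 elong 3.13 54 205
```

Three views agree: the mark rests about 12° clockwise of where it started, which isn't a whole click. I'll regrip and feel whether the knob is truly seated in a click.

Emit:
{"name": "move_arm", "arguments": {"motion": [[[0,0,0.06],[0,0,0],0],[[0,0,0.06],[0,0,0],0],[[0,0,0.06],[0,0,0],0],[[0,0,0.05],[0,0,0],-0.2],[[0,0,0.02],[0,0,0],-0.2],[[0,0,0],[0,0,0],-0.2],[[0,0,0],[0,0,0],-0.2]]}}

```text
clock: 26.5
position: [0.4257, -0.3799, -0.0081]
ee_rot: [0.997, -0.077, 0.0, -0.0]
ft_force: [-0.1, -0.7, -0.5]
grip_width: 0.403
grasp_force: 0.0
```

```bash
python3 t.py
```

```text
26.5 yaw -98.87 Tz -0.02 F [-0.1 -0.7 -0.5] [ 0.4257 -0.3799 -0.0081] gf 0 j37 [ 0.96 -0.62]
```

Emit:
{"name": "move_arm", "arguments": {"motion": [[[0,0,0],[0,0,0],-1],[[0,0,0],[0,0,0],-1],[[0,0,0],[0,0,0],-1],[[0,0,0],[0,0,0],-1]], "newtons": 120}}

```text
clock: 26.9
position: [0.4259, -0.3793, -0.0077]
ee_rot: [0.997, -0.077, 0.0, -0.001]
ft_force: [-2.5, 3.7, 10.8]
grip_width: 0.224
grasp_force: 117.6
```

```bash
python3 t.py
```

```text
26.9 yaw -98.83 Tz -0.033 F [-2.5  3.7 10.8] [ 0.4259 -0.3793 -0.0077] gf 118 j37 [ 0.96 -0.62]
```

Emit:
{"name": "move_arm", "arguments": {"motion": [[[0,0,0],[0,0,-0.04],-1],[[0,0,0],[0,0,0],-1]]}}

```text
clock: 27.1
position: [0.4259, -0.3792, -0.0077]
ee_rot: [0.998, -0.061, 0.001, -0.001]
ft_force: [-3.0, 4.1, 11.1]
grip_width: 0.224
grasp_force: 117.7
```

```bash
python3 t.py
```

```text
27.1 yaw -97.0 Tz -0.312 F [-3.   4.1 11.1] [ 0.4259 -0.3792 -0.0077] gf 118 j37 [ 0.95 -0.59]
```

Emit:
{"name": "move_arm", "arguments": {"motion": [[[0,0,0],[0,0,0.08],-1],[[0,0,0],[0,0,0],-1]]}}

```text
clock: 27.3
position: [0.4259, -0.3793, -0.0077]
ee_rot: [0.996, -0.093, 0.0, -0.001]
ft_force: [-3.0, 4.1, 12.2]
grip_width: 0.229
grasp_force: 118.3
```

```bash
python3 t.py
```

```text
27.3 yaw -100.73 Tz 0.258 F [-3.   4.1 12.2] [ 0.4259 -0.3793 -0.0077] gf 118 j37 [ 0.97 -0.65]
```

The torque restores from both sides, so the knob is seated in a click. The clockwise count started at a stop that held past 1.2 Nm and passed four clear clicks, so it stands. The start mark was about halfway between two clicks, and my first off-centre grasp probably let it drop into one. I'll centre, release, lift and go behind the lid.

Emit:
{"name": "move_arm", "arguments": {"motion": [[[0,0,0],[0,0,-0.042],-1],[[0,0,0],[0,0,0],-1]]}}

```text
clock: 27.5
position: [0.426, -0.3793, -0.0076]
ee_rot: [0.997, -0.076, 0.001, -0.001]
ft_force: [-1.7, 3.3, 11.0]
grip_width: 0.225
grasp_force: 118.2
```

```bash
python3 t.py
```

```text
27.5 yaw -98.69 Tz -0.033 F [-1.7  3.3 11. ] [ 0.426  -0.3793 -0.0076] gf 118 j37 [ 0.96 -0.62]
```

Emit:
{"name": "move_arm", "arguments": {"motion": [[[0,0,0],[0,0,0],-0.1],[[0,0,0],[0,0,0],-0.1],[[0,0,0],[0,0,0],-0.1],[[0,0,-0.03],[0,0,0],-0.1],[[0,0,-0.06],[0,0,0],-0.1],[[0,0,-0.06],[0,0,0],-1],[[0,0,-0.06],[0,0,0],-1],[[0,0,-0.04],[0,0,0],-1],[[0,0,0],[0,0,0],-1]], "newtons": 60}}

```text
clock: 28.4
position: [0.4267, -0.3811, 0.1825]
ee_rot: [0.997, -0.076, 0.003, 0.001]
ft_force: [0.1, -0.8, -0.7]
grip_width: 0.002
grasp_force: 0.0
```

Emit:
{"name": "move_arm", "arguments": {"motion": [[[0.058,-0.01,0],[0,0,0],-1],[[0.058,-0.01,0],[0,0,0],-1],[[0.058,-0.01,0],[0,0,0],-1],[[0.057,-0.01,0],[0,0,0],-1],[[0,0,0],[0,0,0],-1],[[0,0,0],[0,0,0],-1]]}}

```text
clock: 29.0
position: [0.6011, -0.3761, 0.1766]
ee_rot: [0.997, -0.076, -0.001, -0.0]
ft_force: [-0.7, -0.5, 0.5]
grip_width: -0.004
grasp_force: 0.0
```

```bash
python3 o.py; python3 -c "
from h import *
for n in('scene','side'): snap(n,n+'6')
a=[cv2.imread(f'pics/{n}6.png') for n in('scene','side')]
cv2.imwrite('pics/c6.png',np.hstack([cv2.resize(a[0][120:340,300:500],(400,440)),cv2.resize(a[1][150:370,260:460],(400,440))]))"; python3 mark.py scene6 side6
```

```text
29.0 [ 0.6011 -0.3761  0.1766] F [-0.7 -0.5  0.5] T [-0.038  0.065 -0.037] w -0.004 gf 0.0 yaw_y -98.72 tilt [-2.9e-03 -3.0e-04 -1.0e+00] j [-0.082  0.708  0.988  1.258 -0.576  1.467 -0.879] tau7 [-0.461  0.025 -0.089]
scene6 mark centroid rel mm 5.34 1.6 axis az 21.3 elong 4.3 71 255
side6 mark centroid rel mm 6.75 0.9 axis az 14.7 elong 2.35 69 220
```

Emit:
{"name": "move_arm", "arguments": {"motion": [[[0,0,0.045],[0,0,0],-1],[[0,0,0.045],[0,0,0],-1],[[0,0,0.045],[0,0,0],-1],[[0,0,0.045],[0,0,0],-1],[[0,0,0],[0,0,0],-1],[[0,0,0],[0,0,0],-1]]}}

```text
clock: 29.7
position: [0.6006, -0.3764, 0.0447]
ee_rot: [0.997, -0.077, -0.0, -0.0]
ft_force: [-0.1, -1.0, 0.7]
grip_width: 0.001
grasp_force: 0.0
```

```bash
python3 o.py
```

```text
29.7 [ 0.6006 -0.3764  0.0447] F [-0.1 -1.   0.7] T [-0.015  0.042  0.011] w 0.001 gf 0.0 yaw_y -98.82 tilt [-2.e-04 -6.e-04 -1.e+00] j [-0.075  0.803  0.919  1.407 -0.648  1.248 -0.825] tau7 [-0.061 -0.06   0.047]
```

Emit:
{"name": "move_arm", "arguments": {"motion": [[[-0.0207,0,0],[0,0,0],-1],[[-0.0207,0,0],[0,0,0],-1],[[-0.0187,0,-0.0167],[0,0,0],-1],[[-0.0187,0,-0.0167],[0,0,0],-1],[[0,0,0],[0,0,0],-1]]}}

```text
clock: 30.2
position: [0.5427, -0.3691, 0.073]
ee_rot: [0.997, -0.078, 0.003, 0.001]
ft_force: [-0.1, -0.7, 0.6]
grip_width: 0.002
grasp_force: 0.0
```

```bash
python3 o.py
```

```text
30.2 [ 0.5427 -0.3691  0.073 ] F [-0.1 -0.7  0.6] T [-0.024 -0.004  0.016] w 0.002 gf 0.0 yaw_y -98.89 tilt [ 5.1e-03  6.0e-04 -1.0e+00] j [-0.145  0.676  0.982  1.555 -0.589  1.225 -0.788] tau7 [0.211 0.286 0.084]
```

```bash
cat > wood.py <<'E'
from h import *
import sys
n=sys.argv[1]; c=snap('side',n)
# brightness at predicted outer-edge corner (local rel case mid), just inside the lid near its -y end, for several lid angles
a=np.radians(-9);R=np.array([[np.cos(a),-np.sin(a)],[np.sin(a),np.cos(a)]])
for phi in np.arange(2.5,-.01,-.2):
    r=[]
    for s in (92,80):
        X=52-(s*np.cos(phi)-12*np.sin(phi)); h=36+s*np.sin(phi)+12*np.cos(phi)
        w=np.array([.4262,-.347])+R@np.array([X,-66])/1e3; u,v=proj(c,[*w,h/1e3]); r.append([int(q) for q in c['pixels'][int(v),int(u)]])
    print(round(phi,1),int(u),int(v),r)
E
python3 wood.py s7
```

```text
2.5 411 309 [[153, 107, 61], [148, 104, 61]]
2.3 407 303 [[145, 103, 59], [145, 103, 60]]
2.1 401 299 [[40, 42, 46], [33, 35, 37]]
1.9 393 295 [[31, 32, 32], [46, 47, 50]]
1.7 384 293 [[47, 47, 51], [48, 48, 48]]
1.5 373 293 [[47, 47, 51], [47, 48, 51]]
1.3 362 295 [[45, 46, 48], [46, 45, 49]]
1.1 351 298 [[116, 91, 81], [87, 72, 61]]
0.9 341 302 [[215, 231, 206], [103, 105, 110]]
0.7 332 308 [[114, 116, 118], [133, 135, 138]]
0.5 324 315 [[106, 107, 110], [67, 66, 68]]
0.3 317 322 [[121, 123, 129], [120, 123, 129]]
0.1 313 330 [[124, 130, 134], [127, 131, 133]]
```

The lid now stands near 2.0 rad. I'll keep following the arc.

Emit:
{"name": "move_arm", "arguments": {"motion": [[[-0.0253,0,-0.007],[0,0,0],-1],[[-0.0253,0,-0.002],[0,0,0],-1],[[-0.0233,0,-0.001],[0,0,0],-1],[[-0.0233,0,0.001],[0,0,0],-1],[[0,0,0],[0,0,0],-1],[[0,0,0],[0,0,0],-1]]}}

```text
clock: 30.85
position: [0.4718, -0.3559, 0.0757]
ee_rot: [0.997, -0.076, 0.0, -0.0]
ft_force: [-0.3, -0.5, 0.2]
grip_width: 0.0
grasp_force: 0.0
```

```bash
python3 o.py; python3 wood.py s8
```

```text
30.85 [ 0.4718 -0.3559  0.0757] F [-0.3 -0.5  0.2] T [-0.025  0.003 -0.027] w 0.0 gf 0.0 yaw_y -98.74 tilt [ 7.e-04 -8.e-04 -1.e+00] j [-0.229  0.549  1.054  1.735 -0.517  1.166 -0.749] tau7 [0.211 0.021 0.023]
2.5 411 309 [[232, 177, 106], [241, 185, 112]]
2.3 407 303 [[234, 181, 109], [233, 180, 108]]
2.1 401 299 [[238, 185, 115], [234, 180, 107]]
1.9 393 295 [[221, 169, 101], [220, 168, 99]]
1.7 384 293 [[214, 160, 93], [218, 164, 97]]
1.5 373 293 [[221, 169, 104], [211, 157, 94]]
1.3 362 295 [[136, 96, 55], [149, 108, 65]]
1.1 351 298 [[35, 36, 37], [45, 45, 50]]
0.9 341 302 [[123, 137, 117], [51, 54, 57]]
0.7 332 308 [[110, 112, 114], [81, 84, 84]]
0.5 324 315 [[102, 103, 106], [62, 61, 62]]
0.3 317 322 [[115, 118, 124], [117, 119, 125]]
0.1 313 330 [[120, 126, 129], [122, 126, 128]]
```

Emit:
{"name": "move_arm", "arguments": {"motion": [[[-0.0213,0,0.0013],[0,0,0],-1],[[-0.0227,0,0.009],[0,0,0],-1],[[-0.016,0,0.0133],[0,0,0],-1],[[-0.016,0,0.0187],[0,0,0],-1],[[0,0,0],[0,0,0],-1],[[0,0,0],[0,0,0],-1]]}}

```text
clock: 31.5
position: [0.4154, -0.3474, 0.044]
ee_rot: [0.997, -0.076, -0.0, -0.0]
ft_force: [-1.2, -0.3, -0.2]
grip_width: 0.0
grasp_force: 0.0
```

```bash
python3 o.py; python3 wood.py s9
```

```text
31.5 [ 0.4154 -0.3474  0.044 ] F [-1.2 -0.3 -0.2] T [ 0.01  -0.008  0.011] w 0.0 gf 0.0 yaw_y -98.74 tilt [-1.e-04 -3.e-04 -1.e+00] j [-0.264  0.484  1.085  1.892 -0.49   1.064 -0.701] tau7 [ 0.085 -0.01   0.049]
2.5 411 309 [[238, 183, 111], [243, 188, 114]]
2.3 407 303 [[240, 186, 113], [239, 186, 113]]
2.1 401 299 [[244, 190, 117], [239, 186, 112]]
1.9 393 295 [[244, 193, 119], [244, 189, 114]]
1.7 384 293 [[237, 182, 109], [241, 186, 113]]
1.5 373 293 [[227, 174, 109], [241, 187, 115]]
1.3 362 295 [[226, 172, 104], [232, 182, 110]]
1.1 351 298 [[41, 41, 43], [80, 78, 75]]
0.9 341 302 [[77, 82, 90], [84, 87, 90]]
0.7 332 308 [[210, 189, 80], [228, 230, 227]]
0.5 324 315 [[72, 72, 72], [94, 93, 89]]
0.3 317 322 [[54, 56, 56], [109, 108, 105]]
0.1 313 330 [[78, 84, 85], [24, 31, 33]]
```

Emit:
{"name": "move_arm", "arguments": {"motion": [[[-0.0093,0,0.0173],[0,0,0],-1],[[-0.008,0,0.014],[0,0,0],-1],[[0,0,0],[0,0,0],-1],[[0,0,0],[0,0,0],-1]]}}

```text
clock: 31.95
position: [0.4011, -0.3451, 0.0198]
ee_rot: [0.997, -0.077, -0.001, -0.001]
ft_force: [-0.1, -0.8, 0.1]
grip_width: -0.0
grasp_force: 0.0
```

```bash
python3 o.py
```

```text
31.95 [ 0.4011 -0.3451  0.0198] F [-0.1 -0.8  0.1] T [-0.003  0.014 -0.01 ] w -0.0 gf 0.0 yaw_y -98.78 tilt [-0.0012 -0.001  -1.    ] j [-0.247  0.493  1.066  1.94  -0.51   1.012 -0.671] tau7 [ 0.016 -0.021  0.05 ]
```

Emit:
{"name": "move_arm", "arguments": {"motion": [[[0,0,0.006],[0,0,0],-1],[[0,0,0],[0,0,0],-1],[[0,0,0],[0,0,0],-1]]}}

```text
clock: 32.25
position: [0.4016, -0.3453, 0.0156]
ee_rot: [0.997, -0.076, -0.0, -0.0]
ft_force: [-0.3, 0.0, 0.1]
grip_width: -0.003
grasp_force: 0.0
```

Emit:
{"name": "move_arm", "arguments": {"motion": [[[0,0,0.004],[0,0,0],-1],[[0,0,0],[0,0,0],-1]]}}

```text
clock: 32.45
position: [0.4018, -0.3455, 0.0129]
ee_rot: [0.997, -0.076, 0.0, -0.0]
ft_force: [-0.2, -0.3, 2.7]
grip_width: -0.0
grasp_force: 1.4
```

Emit:
{"name": "move_arm", "arguments": {"motion": [[[0,0,0.003],[0,0,0],-1],[[0,0,0],[0,0,0],-1]]}}

```text
clock: 32.65
position: [0.4018, -0.3456, 0.0123]
ee_rot: [0.997, -0.077, 0.0, -0.001]
ft_force: [-8.0, 8.2, 32.4]
grip_width: -0.002
grasp_force: 16.0
```

Stiff contact at the height of the shut lid, so it is closed. I'll lift off and look.

Emit:
{"name": "move_arm", "arguments": {"motion": [[[0,0,-0.02],[0,0,0],-1],[[0,0,-0.06],[0,0,0],-1],[[0,0,-0.06],[0,0,0],-1],[[0,0,-0.06],[0,0,0],-1],[[0,0,-0.06],[0,0,0],-1],[[0,0,0],[0,0,0],-1],[[0,0,0],[0,0,0],-1],[[0,0,0],[0,0,0],-1]]}}

```text
clock: 33.45
position: [0.4012, -0.3448, 0.2044]
ee_rot: [0.997, -0.076, -0.001, -0.001]
ft_force: [-0.2, 0.2, 0.7]
grip_width: 0.003
grasp_force: 0.0
```

```bash
python3 o.py; python3 -c "
from h import *
for n in('scene','side'): snap(n,n+'9')
a=[cv2.imread(f'pics/{n}9.png') for n in('scene','side')]
cv2.imwrite('pics/c9.png',np.hstack([cv2.resize(a[0][160:360,200:400],(400,400)),cv2.resize(a[1][140:390,220:420],(400,500))[:400] if 0 else cv2.resize(a[1][160:360,220:420],(400,400))]))"
```

```text
33.45 [ 0.4012 -0.3448  0.2044] F [-0.2  0.2  0.7] T [ 0.006 -0.023 -0.078] w 0.003 gf 0.0 yaw_y -98.75 tilt [-0.0015 -0.0015 -1.    ] j [-0.478  0.236  1.281  1.739 -0.233  1.342 -0.874] tau7 [ 0.047  0.008 -0.011]
```

View pics/c9.png

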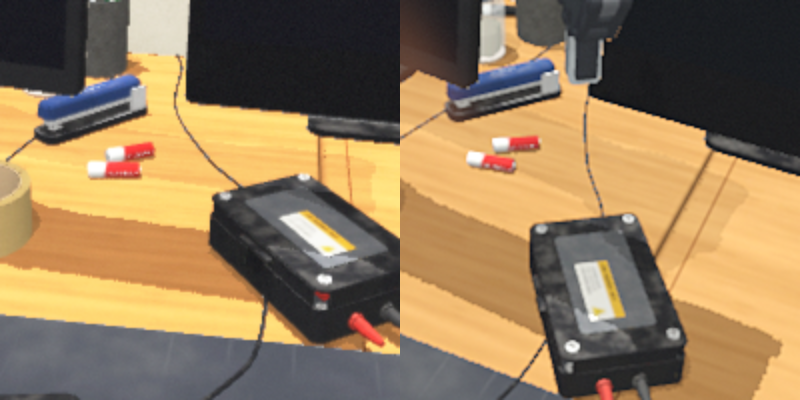

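The lid lies flat on the case, at about (310,250) in the left crop and (608,300) in the right. The batteries, the stapler and the jar are where they were, and the arm is clear of everything.

```bash
python3 -c "
from workcell import order
print(order.hand_in())"
```

```text
the job is handed in; nothing more can be done
None
```

The job is handed in: I turned the knob anticlockwise to its stop (it held past 1.2 Nm), then clockwise four felt clicks to rest in the fourth, and shut the lid fully with the batteries, stapler and jar undisturbed, in about 33 s; the knob's mark rests about 12° (about half a click) from where it started, most likely because it started between two clicks, which I did not confirm.

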